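Open the blank feeder with its under-deck knob and load a case

TASK

Turn the black four-armed knob under the feeder's front edge clockwise, seen from above, all the way round to its end stop, so that the orange gate sinks fully out of the lane. Take the green box from its bay in the rack, set it down by itself on the blue mat, then take it again by its two narrow end faces and load it lengthwise, right side up, into the open upper part of the sloped lane so that it slides down under the clear cover and rests against the red stop. The knob and the box may be done in either order; leave the other two boxes and everything else on the bench where they are.

Things in the scene. Friction and masses are not known exactly. Their poses are not given: they have to be found in the camera images.
- knob_axis (a point): Point on the black knob's vertical axis, half-way up its arms, 64 mm above the bench; axes as the feeder's. Hub of 18 mm radius; four arms 90 degrees apart, each 16 mm wide, reaching 54 mm from the axis, 24 mm tall (52 to 76 mm above the bench), a white dot 46 mm out on top of each. Free space below. The arms can be pushed or pinched from above, in front of the deck.
- knob (a joint): Turn of the knob in rad, 0 to 2.3 (end stop), growing clockwise seen from above: the arm nearest the robot moves to the feeder's +y. At 0 the arms point 45, 135, 225 and 315 degrees from the feeder's +x, counted counter-clockwise from above. Starts between 0 and 0.5, stays where it is left, takes about 0.12 N m to turn.
- feeder: Fixed stand that carries the lane; origin on the bench under its centre; x points away from the robot and y to its left at yaw 0. Deck 150 mm (x) by 280 mm (y), 86 to 98 mm above the bench, on four legs. A tongue at y = 20 mm sticks out of its front edge (x = -75 mm) and ends round, 20 mm radius, about the knob's axis at x = -105, y = 20 mm; the knob hangs under it.
- lane: Sloped lane on the feeder. Origin: on its floor, mid width, at the face of the red stop at the low end. y: downhill along the lane (0.384 rad below level), x: across (the feeder's x), z: square to the floor. Floor from y = -270 mm (no end wall) to 0; inner width 54 mm, walls 6 mm thick, 50 mm high. Slippery: a box slides down by itself. At the stop a box's centre is at (0, -30, 21) mm.
- lane_entry (a point): On the lane's floor at (0, -200, 0) mm in the lane's frame, in its open upper part (y = -270 to -105 mm); same axes. A clear 4 mm cover lies on the walls over the lower part, from y = -98 mm to the stop.
- gate_top (a point): Middle of the top edge of the orange gate, a plate 52 mm wide and 4 mm thick across the lane at y = -103 mm of the lane's frame. The knob lowers it by 18 mm per rad: its edge is 36 mm above the lane's floor at knob 0 and below the floor from 1.97 rad on.
- green_box_center (a point): Centre of the loose green box: 48 mm (its x) by 60 mm (its y) by 42 mm tall (its z, up), 0.1 to 0.2 kg, with a thin black band and a plain paper patch on top. Its narrow end faces look along its y. It stands in one of three bays of the rack, 2 mm from the dividers at its end faces, so there it can be taken only across its 48 mm.
- white_box_center (a point): Centre of a white box of the same size, in another bay of the rack; leave it there.
- yellow_box_center (a point): Centre of a yellow box of the same size, in another bay of the rack; leave it there.
- rack: Grey fixed rack; origin on the bench at the centre of its underside. Base 48 mm (x) by 216 mm (y) by 8 mm thick; three bays along y, 70 mm apart, the middle one at the origin; dividers 6 mm thick, up to 54 mm above the bench, between the bays and at both ends; open to the front and the back (x). A box stands on the base with its axes along the rack's.
- mat: Blue fixed mat, 130 by 130 mm, 3 mm thick; origin at the centre of its underside on the bench.
- jar: Amber jar with a white lid, 60 mm across, 75 mm tall; origin at the centre of its underside. Leave it.
- brush: Small brush, 170 mm long, lying on the bench beyond the mat. Leave it.
- blank_disc: White disc, 98 mm across, 14 mm thick; origin at the centre of its underside. Leave it.
- bowl: Steel bowl, 100 mm across, 45 mm tall; origin at the centre of its underside. Leave it.
- model: Cream stone study model, 60 by 70 mm, 28 mm tall; origin at the centre of its underside. Leave it.
There are look-alikes about, which are no part of the job. Several things look just like the mat: the one meant starts farthest to the robot's right.

How it is judged:
By the outcome, as a careful person would: the job done as asked, in the order asked, and still so for the second after the job is handed in, with the robot touching nothing.
It also fails if it takes over 67 s, if anything falls off the work surface, if the arm or the gripper's body presses on something with over 40 N, if the wrist force passes 120 N, or if a joint passes its speed limit or range.

ROBOT

A 7-joint arm with a two-finger parallel gripper is mounted at the origin on the work surface. World frame = base frame: x ahead of the robot, y to its left, z up, the work surface at z = 0. Lengths are in m, angles in rad, forces in N, time in s.
With the tool pointing down it reaches from about 0.425 to 0.925 m from the base axis. Payload 6.8 kg.
Tool frame: the origin (TCP) lies midway between the tips of the shut fingers; the grasp point (between the pads) lies 19 mm behind it; y points along the fingers, z is the direction in which the jaws open and shut, and the axes are right-handed (so a half turn about y gives the same grasp; the last joint's range is limited). The gripper opens to 85 mm and grips with 20 to 120 N. Pads are 22 mm wide; open, the fingers measure 114 mm over their backs; the gripper's body (76 mm by 85 mm) begins 54 mm behind the grasp point. The pads swing forward as they close: fully open they stand 13 mm farther back than shut.
Start: joints at [1.058, 0.477, 0.022, 1.555, -0.011, 1.109, -0.083], TCP at [0.266, -0.62, 0.205] pointing down, gripper open.
Joint ranges: [-2.96, 2.96], [-0.34, 2.1], [-1.41, 1.46], [0.24, 2.44], [-1.37, 4.51], [0.17, 1.92], [-2.96, 2.96]. Speed limits (rad/s): [2.39, 2.39, 3.14, 3.14, 3.14, 3.14, 3.14].

INTERFACE

Orientations are given as a rotation vector (axis times angle).
In Python, from bench import r gives the robot as it stands.
- The arm moves only by the tool send_rows, never from a script. Its argument "rows" is text: rows parted by semicolons, each of 6 numbers parted by spaces: the shift along the world's x, y, z in m, then the turn, a rotation vector about the world's x, y, z in rad. A call has 1 to 20 rows; each row shifts and turns the commanded pose from where the row before left it; what a row does not reach is not made up. A row lasts 1/10 s, in which the tool goes at most 50 mm and 8.59 degrees, less where a joint would pass 70% of its speed; a pose out of reach is approached as far as the arm can. A call is refused whole if a number of a shift passes 0.05 or a number of a turn 0.15, either way. A call with a gripper value outside its range is refused whole. "grip" is the finger opening in m, from 0 to 0.0854, set as the call begins (left out, the last holds). The fingers move at their own pace and stop on an object; "grip_force" is the grip in N (left out, the last holds). Time passes only in rows, so rows that do not move let the fingers close. It gives the time, the measured TCP pose, the force and the opening at its end, in the units of the state.
- r.get_obs(): the state, without advancing time (a new reading comes with each control period).
- r.grab_frame(name): name is "scene" or "top" or "wrist"; returns a dict with "pixels" (400x640x3 uint8, red, green, blue), "intrinsics" (3x3 intrinsics, pixels), "position" and "orientation" of the camera in the world. Camera axes: x right, y up, looking along -z (the intrinsics and any distortion apply to the point x, -y, -z); pixel columns grow to the right and rows downward; lengths in m; the calibration is good to about 2 mm. A picture is of the moment at which its call begins. There is no depth.
- r.hand_in(): hands the job in, once; it reports no verdict.
The state is a dict: "clock": time; "joints": joint angles; "qvel": joint speeds; "tau": joint torques, N m; "tcp_pos": TCP position; "orientation": TCP orientation; "contact_force": force on the tool from outside, world axes, zero at the start; "moment": the same for the moment, N m; "grip_width": finger opening in m.
Only numpy, scipy, OpenCV 4.12 (cv2) and the standard library are available. Lean on these libraries where they do the work, as an engineer would, in place of code of your own. Each camera call takes 0.05 s, during which the arm holds its last target.

## Working session

There is one attempt and no reset: what is moved stays moved. The work goes in short steps, Python scripts to look and compute and a tool call to move; the robot and the scene stay as the last step left them, time stands still between calls to the robot, and variables do not carry over. Pictures are saved under pics/ and viewed, and the job is handed in when it is done.

Besides the shell and the picture viewer there is one more tool, called after ">>>" as name(argument=value, ...) on one line, values as JSON. send_rows: Moves the arm, as the interface text tells. Its arguments: {"type":"object","properties":{"rows":{"type":"string"},"grip":{"type":"number"},"grip_force":{"type":"number"}},"required":["rows"]}

```bash
ls; mkdir -p pics
cat > h.py <<'E'
from bench import r
import numpy as np, cv2
from scipy.spatial.transform import Rotation as R
def snap(n,f):
    d=r.grab_frame(n); cv2.imwrite(f'pics/{f}.png',d['pixels'][:,:,::-1]); 
    np.savez(f'pics/{f}.npz',**{k:np.array(v) for k,v in d.items()}); return d
def rot(o):
    o=np.array(o,float)
    if o.shape==(3,3): return o
    return (R.from_rotvec(o) if o.size==3 else R.from_quat(o)).as_matrix()
def load(f): return np.load(f'pics/{f}.npz')
def ray(d,u,v):
    K=np.array(d['intrinsics']); p=np.linalg.solve(K,[u,v,1.]); return rot(d['orientation'])@np.array([p[0],-p[1],-p[2]])
def atz(d,u,v,z):
    q=ray(d,u,v); c=np.array(d['position']); return c+q*(z-c[2])/q[2]
def proj(d,P):
    p=rot(d['orientation']).T@(np.array(P)-np.array(d['position'])); p=np.array(d['intrinsics'])@np.array([p[0],-p[1],-p[2]]); return p[:2]/p[2]
def crop(f,x0,y0,x1,y1,s):
    im=cv2.imread(f'pics/{f}.png')[y0:y1,x0:x1]; n=f'pics/{f}_c{x0}_{y0}_{s}.png'
    cv2.imwrite(n,cv2.resize(im,None,fx=s,fy=s,interpolation=cv2.INTER_CUBIC)); print(n)
def st():
    o=r.get_obs(); print({k:np.round(o[k],4).tolist() for k in ('clock','tcp_pos','orientation','contact_force','grip_width','joints')}); return o
E
python3 - <<'E'
from h import *
st()
for n in('scene','top','wrist'):
    d=snap(n,n+'0'); print(n,d['intrinsics'],d['position'],d['orientation'],[k for k in d])
E
```

```text
pics
{'clock': 0.0, 'tcp_pos': [0.2656, -0.6199, 0.2041], 'orientation': [-0.4107, 2.0008, -1.9972], 'contact_force': [-0.2898, -0.6543, -0.8282], 'grip_width': 0.0851, 'joints': [1.0579, 0.4778, 0.0223, 1.5564, -0.0115, 1.1093, -0.0831]}
scene [[492.59339389   0.         314.08219297]
 [  0.         492.59339389 200.6343805 ]
 [  0.           0.           1.        ]] [1.24080327 0.64503944 0.96300342] [0.43736628 0.97764281 2.1620201 ] ['pixels', 'intrinsics', 'position', 'orientation']
top [[402.83928661   0.         316.37500572]
 [  0.         402.83928661 195.75723355]
 [  0.           0.           1.        ]] [0.52194725 0.01333398 1.20379843] [ 0.02826696 -0.01527557 -1.58934377] ['pixels', 'intrinsics', 'position', 'orientation']
wrist [[323.2367716    0.         322.07150202]
 [  0.         323.2367716  201.45028968]
 [  0.           0.           1.        ]] [ 0.3266959  -0.59489063  0.372076  ] [-0.23206185  0.15591055 -1.15951495] ['pixels', 'intrinsics', 'position', 'orientation']
```

View pics/scene0.png

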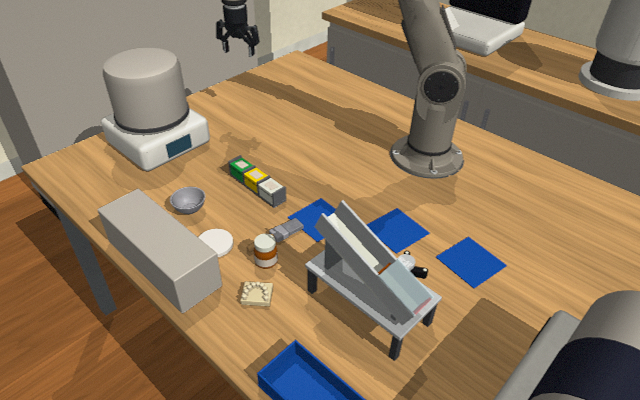

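View pics/top0.png

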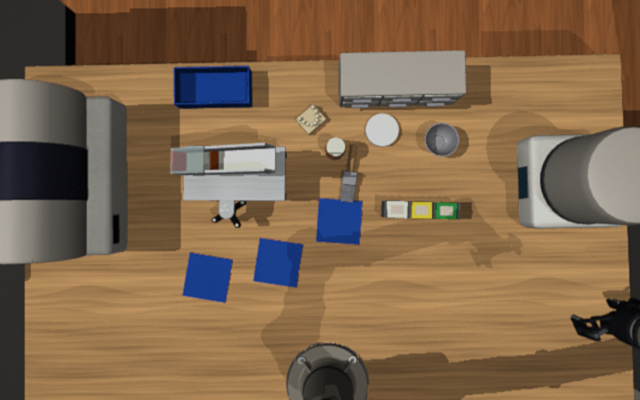

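View pics/wrist0.png

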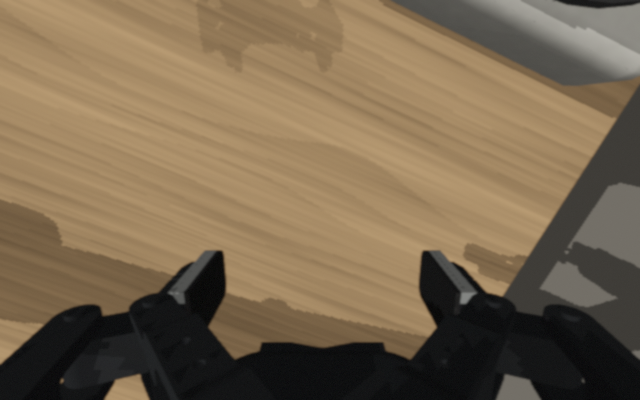

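The top view shows, left to right: the feeder at (180–285,145–228), the three mats with the rightmost at (340,221), and the rack at (383–460,210) with the green box in its rightmost bay. I'll zoom in.

Run:
```python
from h import *
crop('top0',160,130,300,235,5); crop('top0',310,190,470,250,5); crop('scene0',300,190,450,350,4)
```

```text
pics/top0_c160_130_5.png
pics/top0_c310_190_5.png
pics/scene0_c300_190_4.png
```

View pics/top0_c160_130_5.png

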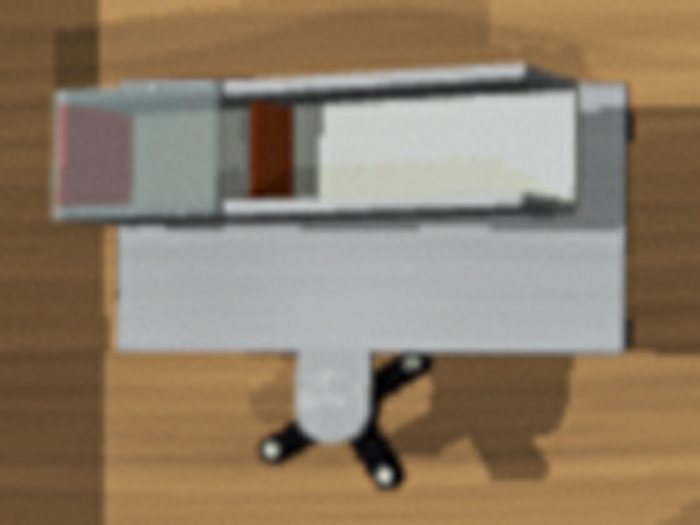

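View pics/top0_c310_190_5.png

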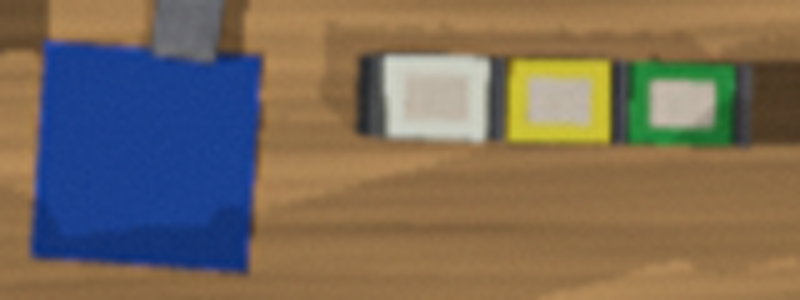

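View pics/scene0_c300_190_4.png

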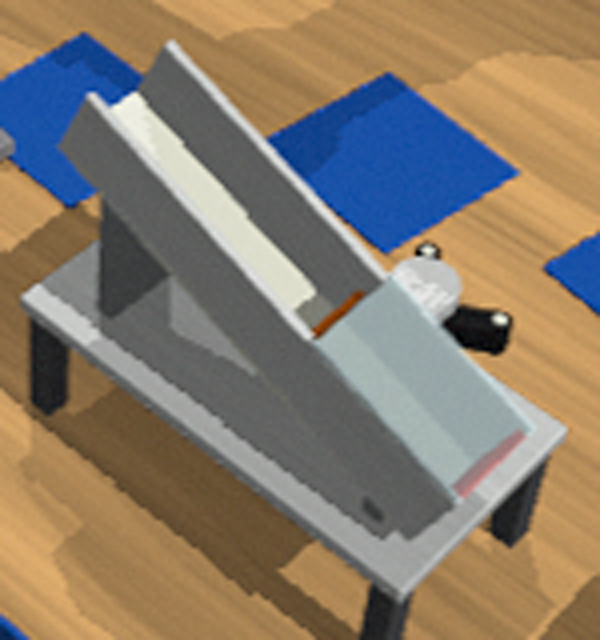

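The knob dots in the crop are at (271,450), (386,476) and (414,363). The deck's front corners are at (118,350) and (625,352). I'll compute the poses from these.

Run:
```python
from h import *
d=load('top0')
def T(X,Y,z,ox=160,oy=130,s=5): return atz(d,ox+(X+.5)/s-.5,oy+(Y+.5)/s-.5,z)
np.set_printoptions(precision=4,suppress=True)
c=[T(118,351,.098),T(626,352,.098),T(627,84,.098),T(118,81,.098)]
print('deck',np.array(c)); y=c[0]-c[1]; print('len',np.linalg.norm(y),'yaw',np.arctan2(-y[0],y[1]),np.linalg.norm(c[1]-c[2]))
m=np.mean(c,0); print('ctr',m)
yaw=np.arctan2(-y[0],y[1]); Rz=R.from_euler('z',yaw).as_matrix()
print('knob',m+Rz@[-.105,.02,0])
D=np.array([T(271,450,.076),T(386,476,.076),T(414,363,.076)]);print('dots',D)
k=(D[0]+D[2])/2; print('ctr dots',k, 'angles',np.degrees([np.arctan2(*(p-k)[1::-1]) for p in D]),[np.linalg.norm(p-k) for p in D])
rk=lambda X,Y,z:T(X,Y,z,310,190)
M=np.array([rk(45,42,.003),rk(262,57,.003),rk(247,271,.003),rk(33,257,.003)]);print('mat',M,M.mean(0),np.linalg.norm(M[0]-M[1]))
for n,q in dict(g=[(630,64),(738,66),(735,144),(629,142)],w=[(388,56),(490,56),(488,140),(386,138)]).items():
  G=np.array([rk(*p,.05) for p in q]);print(n,G,G.mean(0))
s=load('scene0'); print('scene cam',s['position'])
```

```text
deck [[0.5484 0.389  0.098 ]
 [0.5426 0.1091 0.098 ]
 [0.6904 0.1061 0.098 ]
 [0.6976 0.3876 0.098 ]]
len 0.27991734675948976 yaw -0.020662889765615415 0.14780462729914048
ctr [0.6197 0.248  0.098 ]
knob [0.5152 0.2701 0.098 ]
dots [[0.4918 0.311  0.076 ]
 [0.4761 0.2466 0.076 ]
 [0.5391 0.2301 0.076 ]]
ctr dots [0.5154 0.2705 0.076 ] angles [ 120.2852 -148.7221  -59.7148] [np.float64(0.0468526865776617), np.float64(0.04604023947261497), np.float64(0.046852686577661805)]
mat [[ 0.5484  0.0164  0.003 ]
 [ 0.5371 -0.1126  0.003 ]
 [ 0.4102 -0.101   0.003 ]
 [ 0.4207  0.0259  0.003 ]] [ 0.4791 -0.0428  0.003 ] 0.12955873865326856
g [[ 0.5286 -0.3177  0.05  ]
 [ 0.5263 -0.3791  0.05  ]
 [ 0.4818 -0.3762  0.05  ]
 [ 0.4841 -0.3159  0.05  ]] [ 0.5052 -0.3472  0.05  ]
w [[ 0.5357 -0.1797  0.05  ]
 [ 0.5346 -0.2379  0.05  ]
 [ 0.4867 -0.2356  0.05  ]
 [ 0.4889 -0.1775  0.05  ]] [ 0.5115 -0.2077  0.05  ]
scene cam [1.2408 0.645  0.963 ]
```

Run:
```python
from h import *
crop('top0',240,136,290,180,14); crop('scene0',310,195,370,235,12); crop('scene0',370,250,440,325,9)
o=r.get_obs(); M=rot(o['orientation']); print(M.round(3))
```

```text
pics/top0_c240_136_14.png
pics/scene0_c310_195_12.png
pics/scene0_c370_250_9.png
[[-0.919 -0.001  0.394]
 [-0.394  0.001 -0.919]
 [ 0.    -1.    -0.001]]
```

View pics/top0_c240_136_14.png

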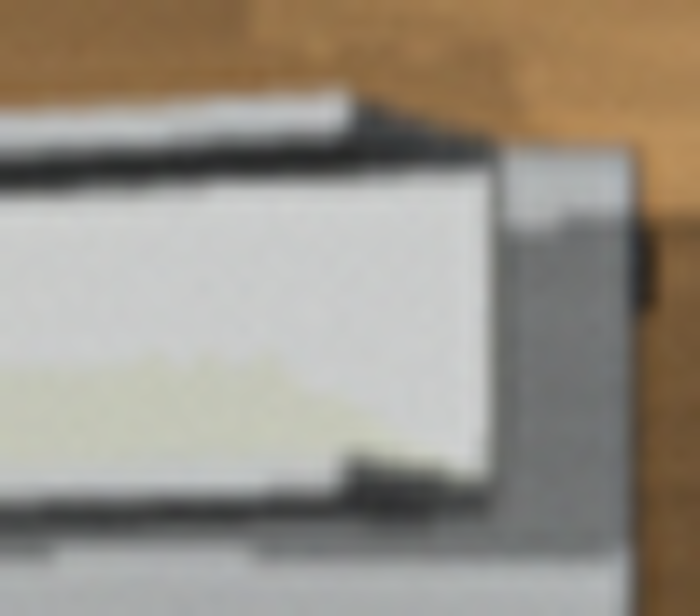

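View pics/scene0_c310_195_12.png

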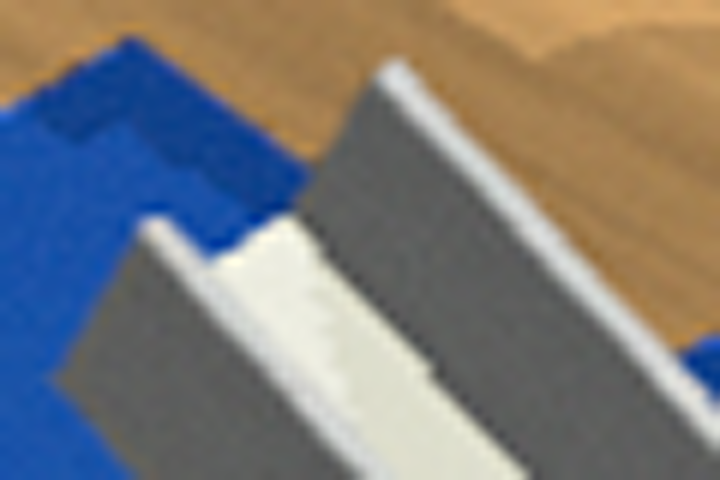

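View pics/scene0_c370_250_9.png

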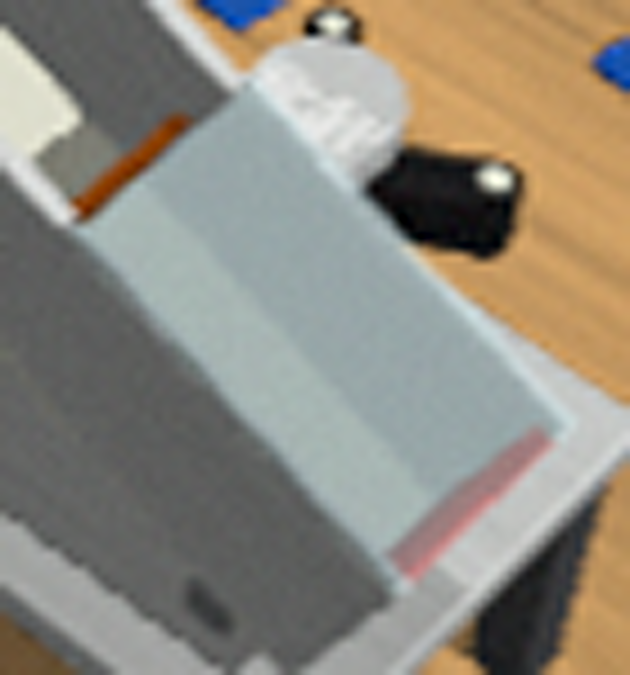

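```bash
cat > lane.py <<'E'
from h import *
from scipy.optimize import least_squares
t=load('top0'); s=load('scene0')
obs=[]
def add(d,ox,oy,k,X,Y,P): obs.append((d,ox+(X+.5)/k-.5,oy+(Y+.5)/k-.5,np.array(P)/1000.))
for X,Y,P in [(350,90,(33,-270,50)),(350,130,(27,-270,50)),(345,458,(-27,-270,50)),(345,490,(-33,-270,50)),(495,167,(27,-270,0)),(492,478,(-27,-270,0))]: add(t,240,136,14,X,Y,P)
for X,Y,P in [(165,215,(27,-270,50)),(138,225,(33,-270,50)),(400,60,(-33,-270,50)),(375,80,(-27,-270,50)),(288,213,(-27,-270,0))]: add(s,310,195,12,X,Y,P)
for X,Y,P in [(250,85,(-33,-98,54)),(80,222,(33,-98,54))]: add(s,370,250,9,X,Y,P)
def pose(p): return R.from_euler('z',p[3])*R.from_euler('x',-.384), p[:3]
def f(p):
    q,o=pose(p); return np.concatenate([proj(d,q.apply(P)+o)-[u,v] for d,u,v,P in obs]+[[ (p[3]+.021)/.01]])
E
python3 - <<'E'
from lane import *
a=least_squares(f,[.65,.37,.13,-.02],loss='soft_l1'); print(a.x, f(a.x).round(1))
Rz=R.from_euler('z',-a.x[3]); print('in feeder',Rz.apply(a.x[:3]-[.6197,.248,0]))
q,o=pose(a.x); print('entry',q.apply([0,-.2,0])+o)
E
```

```text
[ 0.64700753  0.37244501  0.12025188 -0.0229738 ] [-0.2  0.5 -0.3  0.2 -0.1 -0.2 -0.1  0.1 -0.4  0.5 -0.3  0.3 -0.4  0.
 -0.2  0.5 -0.7 -0.2 -0.5 -0.6 -0.4  0.1  0.8 -1.  -0.5  1.  -0.2]
in feeder [0.0244416  0.12503948 0.12025188]
entry [0.64274776 0.18705924 0.19517831]
```

>>> send_rows(rows="0.024 0.0273 -0.003 0 0 0.112;0.024 0.0273 -0.003 0 0 0.112;0.024 0.0273 -0.003 0 0 0.112;0.024 0.0273 -0.003 0 0 0.112;0.024 0.0273 -0.003 0 0 0.112;0.024 0.0273 -0.003 0 0 0.112;0.024 0.0273 -0.003 0 0 0.112;0.024 0.0273 -0.003 0 0 0.112;0.024 0.0273 -0.003 0 0 0.112;0.024 0.0273 -0.003 0 0 0.112;0 0 0 0 0 0;0 0 0 0 0 0", grip=0.085)

```text
clock: 1.35
tcp_pos: [0.5061, -0.3466, 0.1747]
orientation: [-1.188, 1.243, -1.241]
contact_force: [-0.0, -1.5, 0.1]
grip_width: 0.0847
```

Run:
```python
from h import *
o=st(); print(rot(o['orientation']).round(3)); d=snap('wrist','w1'); print(d['position'])
for p in [(.5052,-.3472,.05),(.5286,-.3177,.05),(.5263,-.3791,.05),(.4818,-.3762,.05)]: print(proj(d,p))
```

```text
{'clock': 1.35, 'tcp_pos': [0.5061, -0.3466, 0.1747], 'orientation': [-1.1879, 1.2427, -1.2414], 'contact_force': [-0.0005, -1.4669, 0.1187], 'grip_width': 0.0847, 'joints': [0.7381, 0.4262, -0.3153, 1.7221, 0.151, 1.0179, 0.3249]}
[[-0.045 -0.001  0.999]
 [-0.999  0.    -0.045]
 [-0.    -1.    -0.001]]
[ 0.509731   -0.28164628  0.34262769]
[320.90451297 187.95083851]
[345.28474045 154.91287365]
[344.6106656  219.66897944]
[297.7517011  218.77957588]
```

View pics/w1.png

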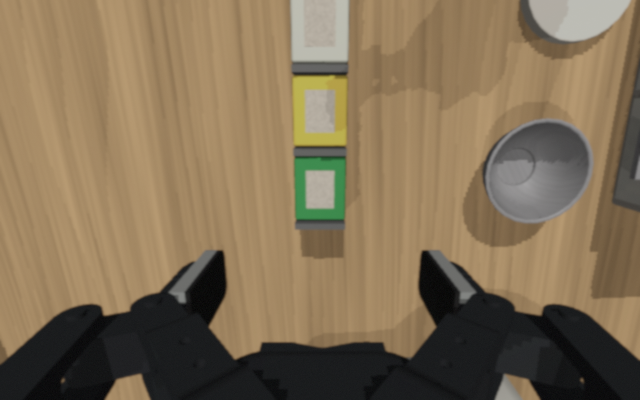

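The green box's centre is at (320.5,189), within about 1 px of my prediction. I'll descend and grasp it.

>>> send_rows(rows="-0.001 -0.001 -0.03 0 0 0;0 0 -0.03 0 0 0;0 0 -0.03 0 0 0;0 0 -0.03 0 0 0;0 0 -0.02 0 0 0;0 0 -0.01 0 0 0;0 0 -0.009 0 0 0;0 0 0 0 0 0;0 0 0 0 0 0")

```text
clock: 2.3
tcp_pos: [0.5052, -0.3491, 0.0169]
orientation: [-1.187, 1.242, -1.245]
contact_force: [-0.1, 0.6, -0.1]
grip_width: 0.0853
```

>>> send_rows(rows="0 0 0 0 0 0;0 0 0 0 0 0;0 0 0 0 0 0;0 0 0 0 0 0;0 0 0 0 0 0;0 0 0 0 0 0;0 0 0 0 0 0;0 0 0 0 0 0", grip=0.03, grip_force=25)

```text
clock: 3.1
tcp_pos: [0.505, -0.3487, 0.017]
orientation: [-1.187, 1.243, -1.244]
contact_force: [-1.5, -0.2, 5.9]
grip_width: 0.0469
```

>>> send_rows(rows="0 0 0.008 0 0 0;0 0 0.015 0 0 0;0 0 0.025 0 0 0;0 0 0.03 0 0 0;0 0 0.03 0 0 0;-0.002 0.015 0.015 0 0 0;-0.005 0.035 0 0 0 0;-0.005 0.04 0 0 0 0;-0.005 0.04 0 0 0 0;-0.005 0.04 0 0 0 0;-0.005 0.04 0 0 0 0;-0.005 0.04 0 0 0 0;-0.005 0.035 0 0 0 0;-0.003 0.021 0 0 0 0;0 0 -0.01 0 0 0;0 0 -0.02 0 0 0;0 0 0 0 0 0")

```text
clock: 4.8
tcp_pos: [0.4631, -0.0432, 0.1077]
orientation: [-1.19, 1.246, -1.242]
contact_force: [-1.0, 0.3, -1.8]
grip_width: 0.0468
```

Run:
```python
from h import *
st(); d=snap('wrist','w2'); snap('scene','s2')
```

```text
{'clock': 4.8, 'tcp_pos': [0.4631, -0.0432, 0.1077], 'orientation': [-1.1898, 1.2458, -1.2419], 'contact_force': [-1.0305, 0.3299, -1.7596], 'grip_width': 0.0468, 'joints': [0.3446, 0.301, -0.4468, 2.1082, 0.1846, 0.7726, -0.2644]}
```

View pics/w2.png

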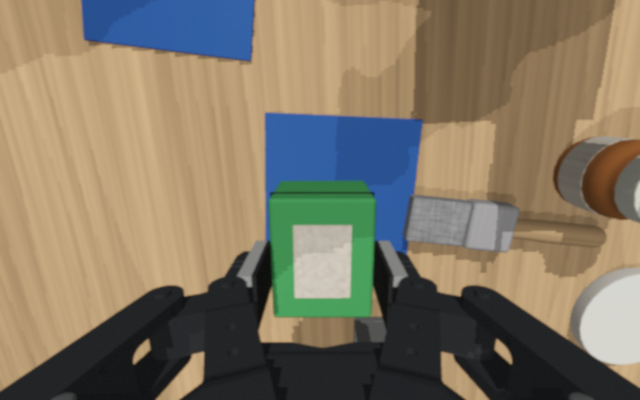

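View pics/s2.png

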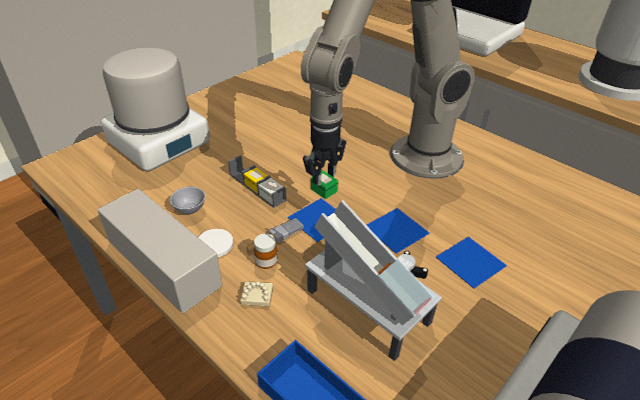

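>>> send_rows(rows="0 0 -0.03 0 0 0;0 0 -0.03 0 0 0;0 0 -0.018 0 0 0;0 0 -0.008 0 0 0;0 0 -0.005 0 0 0;0 0 -0.002 0 0 0;0 0 -0.002 0 0 0;0 0 0 0 0 0")

```text
clock: 5.7
tcp_pos: [0.4654, -0.0426, 0.0146]
orientation: [-1.186, 1.242, -1.244]
contact_force: [-0.2, -0.6, -1.5]
grip_width: 0.0469
```

>>> send_rows(rows="0 0 -0.002 0 0 0;0 0 -0.001 0 0 0;0 0 0 0 0 0")

```text
clock: 6.0
tcp_pos: [0.4653, -0.0425, 0.0119]
orientation: [-1.187, 1.242, -1.244]
contact_force: [-3.2, 0.2, 8.0]
grip_width: 0.0471
```

Contact. I'll release and rise.

>>> send_rows(rows="0 0 0 0 0 0;0 0 0 0 0 0;0 0 0 0 0 0;0 0 0 0 0 0;0 0 0.02 0 0 0;0 0 0.03 0 0 0;0 0 0.04 0 0 0;0 0 0.04 0 0 0;0 0 0 0 0 0;0 0 0 0 0 0", grip=0.07)

```text
clock: 7.0
tcp_pos: [0.4654, -0.0427, 0.1418]
orientation: [-1.186, 1.241, -1.245]
contact_force: [-0.6, -0.3, -1.2]
grip_width: 0.0702
```

Run:
```python
from h import *
st(); d=snap('wrist','w3')
for p in [(.465,-.0425,.045)]: print(proj(d,p))
crop('w3',220,160,420,380,4)
```

```text
{'clock': 7.0, 'tcp_pos': [0.4654, -0.0427, 0.1418], 'orientation': [-1.1857, 1.2414, -1.2447], 'contact_force': [-0.599, -0.3117, -1.1581], 'grip_width': 0.0702, 'joints': [0.3706, 0.251, -0.4708, 2.0768, 0.1524, 0.8439, -0.2352]}
[320.96370442 194.18404337]
pics/w3_c220_160_4.png
```

View pics/w3.png

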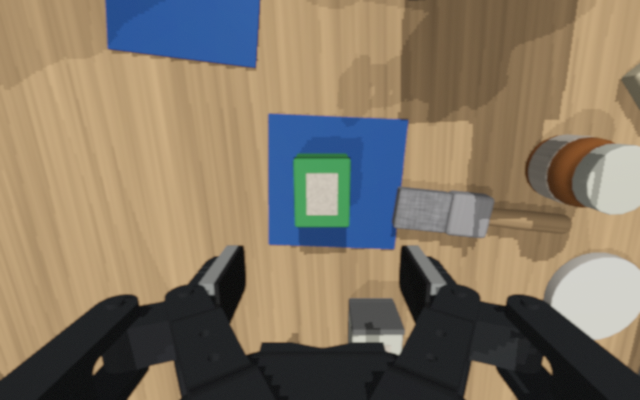

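>>> send_rows(rows="0.0024 0.02325 0 0 0 -0.1405;0.0024 0.02325 0 0 0 -0.1405;0.0024 0.02325 0 0 0 -0.1405;0.0024 0.02325 0 0 0 -0.1405;0.0024 0.02325 0 0 0 -0.1405;0.0024 0.02325 0 0 0 -0.1405;0.0024 0.02325 0 0 0 -0.1405;0.0024 0.02325 0 0 0 -0.1405;0.0024 0.02325 0 0 0 -0.1405;0.0024 0.02325 0 0 0 -0.1405;0.0024 0.02325 0 0 0 -0.1405;0 0 0 0 0 0;0 0 0 0 0 0", grip=0)

```text
clock: 8.35
tcp_pos: [0.4901, 0.213, 0.1394]
orientation: [-0.016, -2.209, 2.213]
contact_force: [-0.7, -1.0, 0.4]
grip_width: -0.0
```

Run:
```python
from h import *
o=st(); print(rot(o['orientation']).round(3)); d=snap('wrist','w4'); crop('w4',300,100,560,300,3)
print(proj(d,(.5153,.2703,.098)),[proj(d,p).round(1) for p in ((.4918,.311,.076),(.4761,.2466,.076),(.5391,.2301,.076))])
```

```text
{'clock': 8.35, 'tcp_pos': [0.4901, 0.213, 0.1394], 'orientation': [-0.0162, -2.2094, 2.2131], 'contact_force': [-0.6705, -0.9904, 0.3534], 'grip_width': -0.0, 'joints': [-0.2822, 0.3432, -0.2974, 1.9377, 0.1279, 0.882, -2.2334]}
[[-1.    -0.003 -0.017]
 [ 0.017 -0.002 -1.   ]
 [ 0.003 -1.     0.002]]
pics/w4_c300_100_3.png
[233.58539683 180.20935296] [array([189.5, 206.3]), array([277.2, 224.7]), array([295.7, 139.7])]
```

View pics/w4.png

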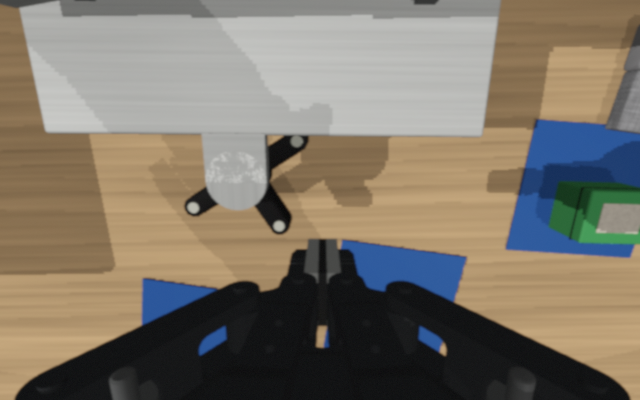

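Run:
```python
from h import *
K=np.array([.5153,.2696]); yw=-.021; Rz=np.array([[np.cos(yw),-np.sin(yw)],[np.sin(yw),np.cos(yw)]])
prev=None
for ph in list(range(222,90,-8))+[92,89,86]:
    f=np.radians(ph);u=np.array([np.cos(f),np.sin(f)]);n=np.array([-u[1],u[0]])
    c=K+Rz@(.041*u+(.008+.011*abs(n[0])+.010*abs(n[1]))*n)
    print(ph,c.round(4),None if prev is None else (c-prev).round(4)); prev=c
```

```text
222 [0.4992 0.2256] None
214 [0.493  0.2285] [-0.0062  0.003 ]
206 [0.4872 0.2326] [-0.0058  0.0041]
198 [0.4821 0.2377] [-0.0051  0.0051]
190 [0.4778 0.2438] [-0.0043  0.0061]
182 [0.4746 0.2507] [-0.0032  0.0068]
174 [0.4722 0.2558] [-0.0023  0.0051]
166 [0.4704 0.2607] [-0.0018  0.0049]
158 [0.4692 0.2661] [-0.0012  0.0054]
150 [0.4688 0.2719] [-0.0004  0.0058]
142 [0.4692 0.278 ] [0.0005 0.0061]
134 [0.4707 0.2842] [0.0015 0.0062]
126 [0.4732 0.2903] [0.0025 0.0061]
118 [0.4768 0.2961] [0.0036 0.0058]
110 [0.4815 0.3014] [0.0047 0.0053]
102 [0.4871 0.306 ] [0.0057 0.0046]
94 [0.4937 0.3096] [0.0065 0.0036]
92 [0.4954 0.3103] [0.0017 0.0007]
89 [0.4977 0.3113] [0.0023 0.001 ]
86 [0.4994 0.3122] [0.0017 0.0009]
```

>>> send_rows(rows="0.003 0 -0.03 0 0 0;0 0 -0.03 0 0 0;0 0 -0.019 0 0 0;0 0 0 0 0 0;0 0.008 0 0 0 0;-0.0005 0.007 0 0 0 0;-0.0058 0.0041 0 0 0 0;-0.0051 0.0051 0 0 0 0;-0.0043 0.0061 0 0 0 0;-0.0032 0.0068 0 0 0 0;-0.0023 0.0051 0 0 0 0;-0.0018 0.0049 0 0 0 0;0 0 0 0 0 0")

```text
clock: 9.7
tcp_pos: [0.4709, 0.2614, 0.0621]
orientation: [-0.022, -2.212, 2.211]
contact_force: [-1.1, 0.5, -0.1]
grip_width: -0.0001
```

Run:
```python
from h import *
o=st(); d=snap('wrist','w5')
```

```text
{'clock': 9.7, 'tcp_pos': [0.4709, 0.2614, 0.0621], 'orientation': [-0.0215, -2.2122, 2.2112], 'contact_force': [-1.0697, 0.5073, -0.1079], 'grip_width': -0.0001, 'joints': [-0.3955, 0.4562, -0.2828, 1.9867, 0.1864, 0.7229, -2.3814]}
```

View pics/w5.png

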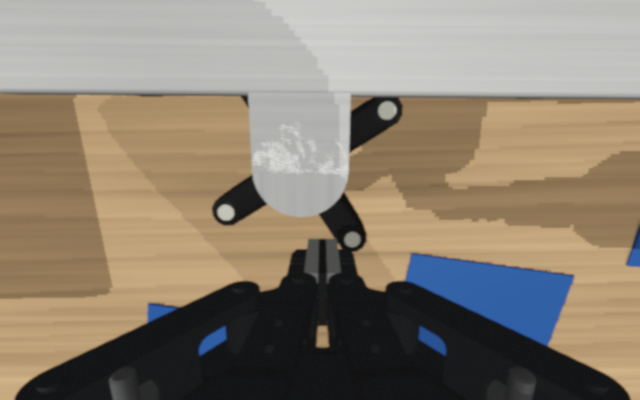

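Run:
```python
from h import *
d=load('w5')
D=np.array([atz(d,*p,.076) for p in ((225,212),(352,240),(388,110))]); print(D.round(4), proj(d,(.4709,.2614,.0621)))
k=(D[0]+D[2])/2; print(k,'ang',[np.degrees(np.arctan2(*(p-k)[1::-1]))%360+1.2 for p in D])
d=load('w4'); D=np.array([atz(d,*p,.076) for p in ((193,208),(279,226),(297,142))]); print(D.round(4));k=(D[0]+D[2])/2; print(k,'ang',[np.degrees(np.arctan2(*(p-k)[1::-1]))%360+1.2 for p in D])
```

```text
[[0.4911 0.3089 0.076 ]
 [0.4749 0.2456 0.076 ]
 [0.5384 0.2293 0.076 ]] [321.20321031 237.86252513]
[0.51475068 0.26907818 0.076     ] ang [np.float64(121.92045384129086), np.float64(211.75043169741105), np.float64(301.9204538412908)]
[[0.4904 0.3086 0.076 ]
 [0.475  0.2453 0.076 ]
 [0.5375 0.2293 0.076 ]]
[0.51397565 0.26893367 0.076     ] ang [np.float64(121.88299852131075), np.float64(212.4393903487867), np.float64(301.8829985213107)]
```

Run:
```python
from h import *
o=st(); d=snap('scene','s5'); crop('s5',330,130,480,330,4)
```

```text
{'clock': 9.75, 'tcp_pos': [0.4712, 0.2608, 0.0621], 'orientation': [-0.0222, -2.2113, 2.2113], 'contact_force': [0.7453, -0.7182, 0.4539], 'grip_width': -0.0001, 'joints': [-0.3949, 0.4563, -0.2823, 1.9868, 0.1865, 0.723, -2.3811]}
pics/s5_c330_130_4.png
```

View pics/s5_c330_130_4.png

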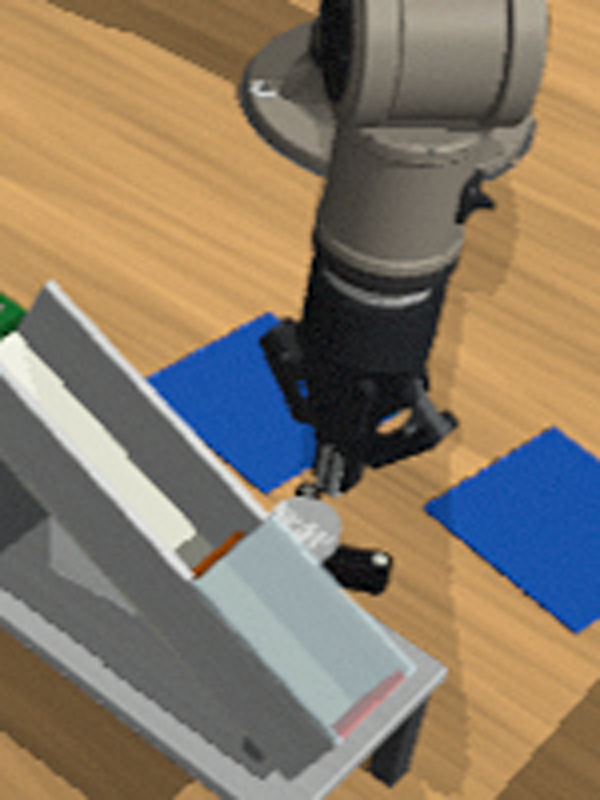

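>>> send_rows(rows="0 0 0.03 0 0 0;0.003 -0.008 0.01 0 0 0;0.009 -0.02 0 0 0 0;0.01 -0.02 0 0 0 0;0 0 -0.02 0 0 0;0 0 -0.027 0 0 0;0 0 0 0 0 0;0 0 0 0 0 0")

```text
clock: 10.6
tcp_pos: [0.4932, 0.2117, 0.0551]
orientation: [-0.022, -2.21, 2.211]
contact_force: [-0.3, 0.1, 0.3]
grip_width: -0.0
```

Run:
```python
from h import *
o=st(); d=snap('wrist','w6'); crop('w6',200,100,440,300,3); print(proj(d,o['tcp_pos']))
```

```text
{'clock': 10.6, 'tcp_pos': [0.4932, 0.2117, 0.0551], 'orientation': [-0.0224, -2.2096, 2.2111], 'contact_force': [-0.2543, 0.057, 0.2553], 'grip_width': -0.0, 'joints': [-0.3076, 0.4638, -0.2672, 1.9947, 0.183, 0.7069, -2.2796]}
pics/w6_c200_100_3.png
[321.17861802 237.85664776]
```

View pics/w6_c200_100_3.png

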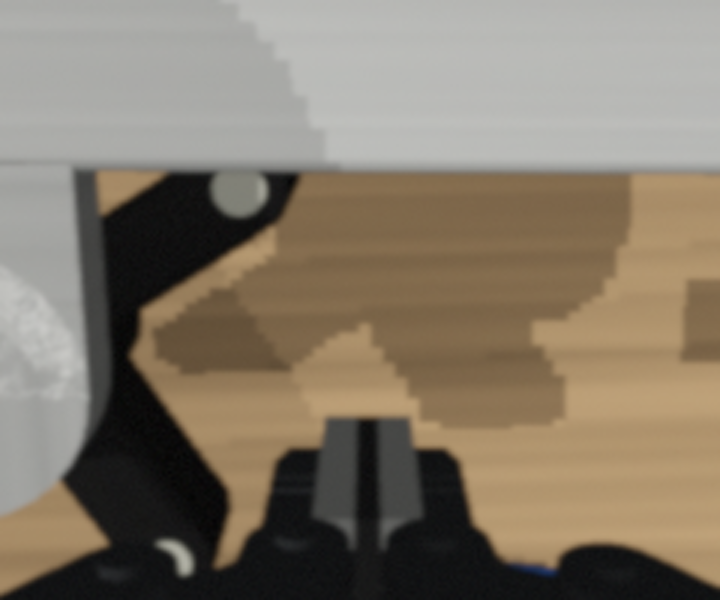

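>>> send_rows(rows="0 0.008 0 0 0 0;0 0.008 0 0 0 0;-0.0058 0.0041 0 0 0 0;-0.0051 0.0051 0 0 0 0;0 0 0 0 0 0")

```text
clock: 11.15
tcp_pos: [0.4811, 0.2389, 0.0552]
orientation: [-0.02, -2.212, 2.212]
contact_force: [0.6, 0.2, -0.2]
grip_width: 0.0001
```

Run:
```python
from h import *
o=st(); d=snap('wrist','w7'); crop('w7',200,100,440,300,3)
```

```text
{'clock': 11.15, 'tcp_pos': [0.4811, 0.2389, 0.0552], 'orientation': [-0.0199, -2.2124, 2.2116], 'contact_force': [0.6207, 0.1717, -0.1805], 'grip_width': 0.0001, 'joints': [-0.3583, 0.4642, -0.2724, 1.994, 0.1857, 0.707, -2.3342]}
pics/w7_c200_100_3.png
```

View pics/w7_c200_100_3.png

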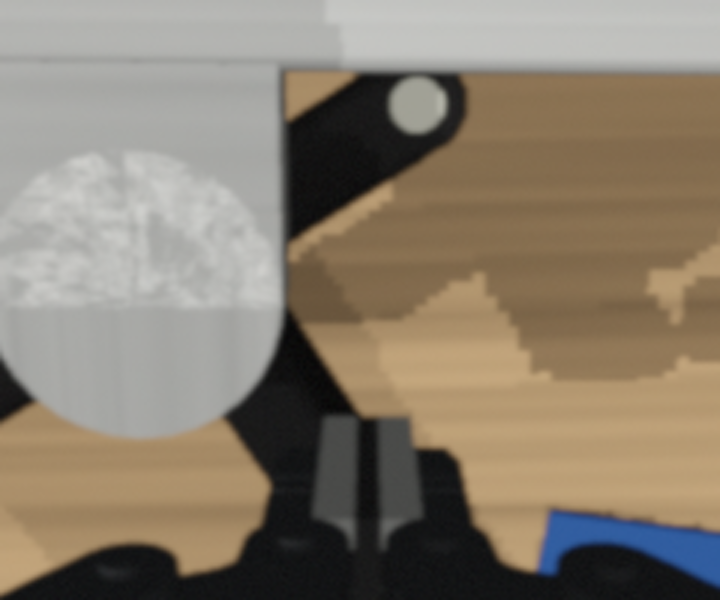

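Run:
```python
from h import *
d=load('s5')
for z in (.0621,.076,.09): print((proj(d,(.4712,.2608,z))-[330,130])*4, (proj(d,(.4822,.2608,z))-[330,130])*4)
crop('s5',395,225,435,285,14)
d=snap('scene','s7');crop('s7',395,225,435,285,14)
```

```text
[324.15207281 514.29415972] [313.75218969 523.86873974]
[327.39899134 498.89513065] [316.9365022  508.46433082]
[330.71931994 483.14794259] [320.1930605  492.71042617]
pics/s5_c395_225_14.png
pics/s7_c395_225_14.png
```

View pics/s5_c395_225_14.png

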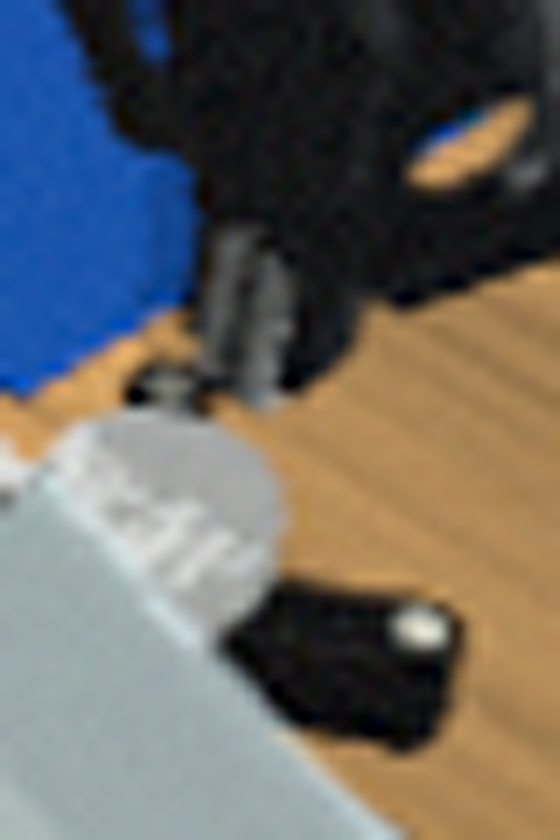

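View pics/s7_c395_225_14.png

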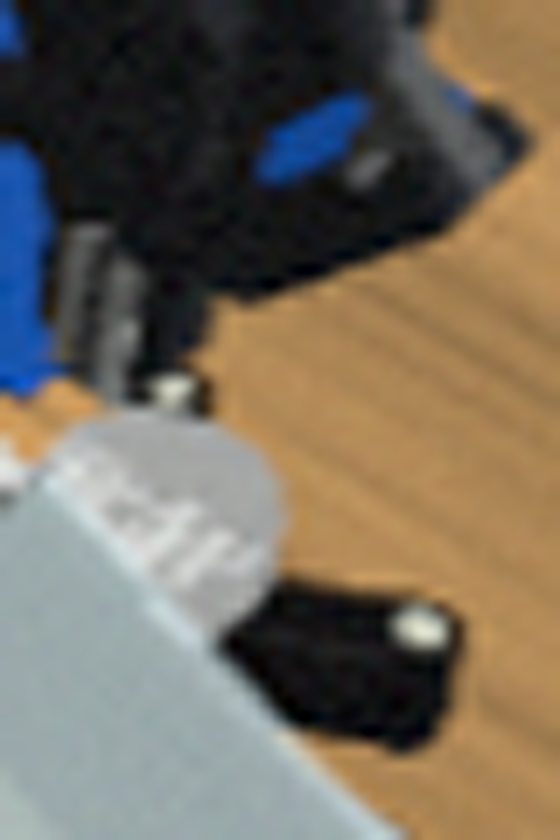

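Run:
```python
from h import *
d=load('s7')
for dy in (0,.015,.03,.045,.06):
  for z in (.07,.09,.11,.13): print(dy,z,((proj(d,(.4811,.2389+dy,z))-[395,225])*14).round(0), end=' ')
  print()
w=load('w7'); print(rot(w['orientation']).round(3), w['position'])
for z in (.055,.07,.09,.1,.11,.12): print(z,proj(w,(.4811,.2389+.04,z)).round())
```

```text
0 0.07 [ 96. 405.] 0 0.09 [111. 327.] 0 0.11 [126. 246.] 0 0.13 [142. 164.] 
0.015 0.07 [166. 449.] 0.015 0.09 [181. 371.] 0.015 0.11 [198. 290.] 0.015 0.13 [214. 208.] 
0.03 0.07 [236. 494.] 0.03 0.09 [253. 415.] 0.03 0.11 [270. 335.] 0.03 0.13 [288. 253.] 
0.045 0.07 [308. 539.] 0.045 0.09 [326. 461.] 0.045 0.11 [344. 380.] 0.045 0.13 [362. 298.] 
0.06 0.07 [381. 585.] 0.06 0.09 [400. 506.] 0.06 0.11 [419. 426.] 0.06 0.13 [438. 344.] 
[[-0.019  0.965  0.261]
 [-1.    -0.019 -0.006]
 [-0.    -0.261  0.965]] [0.54743309 0.23701854 0.22306204]
0.055 [249. 239.]
0.07 [243. 250.]
0.09 [232. 268.]
0.1 [226. 279.]
0.11 [219. 291.]
0.12 [210. 306.]
```

The scene view puts the shut fingertips about 15 mm higher than the reported TCP, so they passed over the arms. I'll go back and push lower.

>>> send_rows(rows="0.0051 -0.0051 0.005 0 0 0;0.0058 -0.0041 0 0 0 0;0 -0.012 0 0 0 0;0 -0.009 -0.01 0 0 0;0 0 -0.011 0 0 0;0 0 0 0 0 0;0 0.008 0 0 0 0;0 0.008 0 0 0 0;-0.0012 0.007 0 0 0 0;-0.0051 0.0048 0 0 0 0;-0.0051 0.0051 0 0 0 0;0 0 0 0 0 0")

```text
clock: 12.45
tcp_pos: [0.4817, 0.2416, 0.0396]
orientation: [-0.023, -2.213, 2.211]
contact_force: [0.3, 0.1, 1.5]
grip_width: 0.0
```

Run:
```python
from h import *
o=st(); d=snap('wrist','w8'); crop('w8',200,100,440,300,3)
```

```text
{'clock': 12.45, 'tcp_pos': [0.4817, 0.2416, 0.0396], 'orientation': [-0.0226, -2.2133, 2.2112], 'contact_force': [0.2908, 0.0776, 1.5374], 'grip_width': 0.0, 'joints': [-0.3706, 0.4897, -0.263, 1.9994, 0.1968, 0.6749, -2.3482]}
pics/w8_c200_100_3.png
```

View pics/w8_c200_100_3.png

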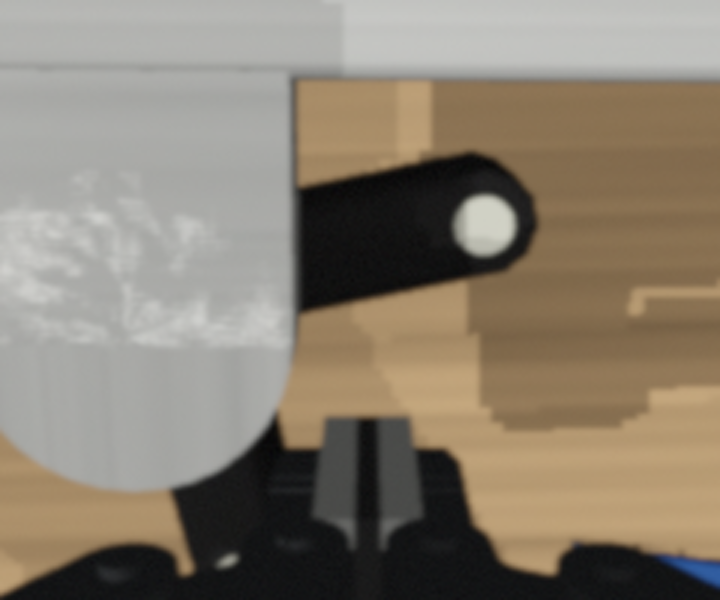

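The knob is turning now. I'll continue the sweep.

>>> send_rows(rows="-0.004 0.004 0 0 0 0;-0.0032 0.0065 0 0 0 0;-0.0023 0.0051 0 0 0 0;-0.0018 0.0049 0 0 0 0;-0.0012 0.0054 0 0 0 0;-0.0004 0.0058 0 0 0 0;0.0005 0.0061 0 0 0 0;0.0015 0.0062 0 0 0 0;0.0025 0.0061 0 0 0 0;0 0 0 0 0 0")

```text
clock: 13.5
tcp_pos: [0.4731, 0.2925, 0.039]
orientation: [-0.021, -2.214, 2.21]
contact_force: [-0.5, 0.3, -0.4]
grip_width: -0.0
```

>>> send_rows(rows="0.0036 0.0058 0 0 0 0;0.0047 0.0053 0 0 0 0;0.0057 0.0046 0 0 0 0;0.003 0.0018 0 0 0 0;0 0 0 0 0 0")

```text
clock: 14.0
tcp_pos: [0.4914, 0.3092, 0.0393]
orientation: [-0.024, -2.214, 2.21]
contact_force: [-0.2, -0.3, -0.7]
grip_width: -0.0
```

Run:
```python
from h import *
o=st(); d=snap('wrist','w9'); d=snap('top','t9'); crop('t9',170,130,290,235,5)
```

```text
{'clock': 14.0, 'tcp_pos': [0.4914, 0.3092, 0.0393], 'orientation': [-0.0241, -2.2139, 2.2096], 'contact_force': [-0.1809, -0.2712, -0.6885], 'grip_width': -0.0, 'joints': [-0.4677, 0.5426, -0.2608, 1.9016, 0.2022, 0.7204, -2.4362]}
pics/t9_c170_130_5.png
```

View pics/w9.png

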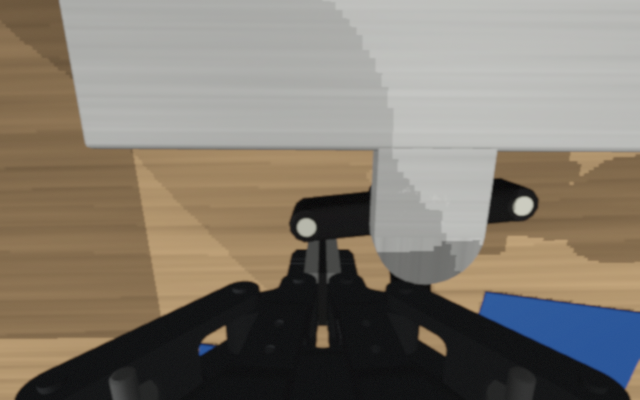

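View pics/t9_c170_130_5.png

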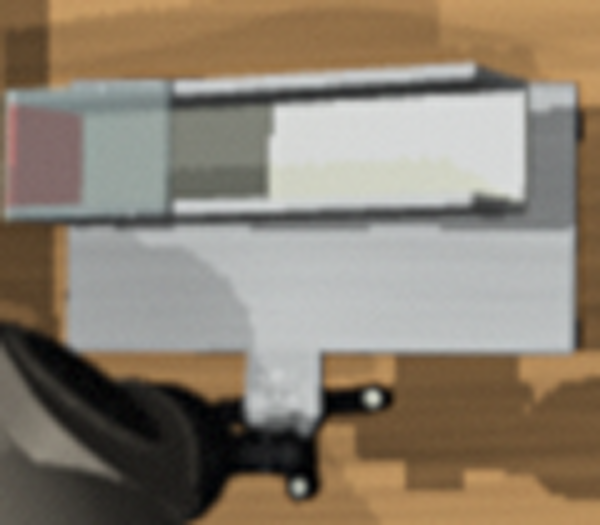

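>>> send_rows(rows="0.004 -0.001 0 0 0 0;0.003 -0.001 0 0 0 0;0.002 0 0 0 0 0;0.002 0 0 0 0 0")

```text
clock: 14.5
tcp_pos: [0.4943, 0.3085, 0.0392]
orientation: [-0.007, -2.208, 2.209]
contact_force: [-25.2, 2.0, 17.4]
grip_width: -0.0002
```

>>> send_rows(rows="0.002 0 0 0 0 0;0.001 0 0 0 0 0;0 0 0 0 0 0")

```text
clock: 14.8
tcp_pos: [0.4942, 0.3085, 0.0391]
orientation: [-0.0, -2.205, 2.209]
contact_force: [-28.5, 1.1, 21.1]
grip_width: 0.0001
```

Run:
```python
from h import *
o=st(); d=snap('wrist','w10'); crop('w10',270,120,570,300,2)
```

```text
{'clock': 14.8, 'tcp_pos': [0.4942, 0.3085, 0.0391], 'orientation': [-0.0003, -2.2046, 2.2092], 'contact_force': [-28.5068, 1.1261, 21.0794], 'grip_width': 0.0001, 'joints': [-0.4565, 0.553, -0.2669, 1.8835, 0.1949, 0.7432, -2.4166]}
pics/w10_c270_120_2.png
```

View pics/w10.png

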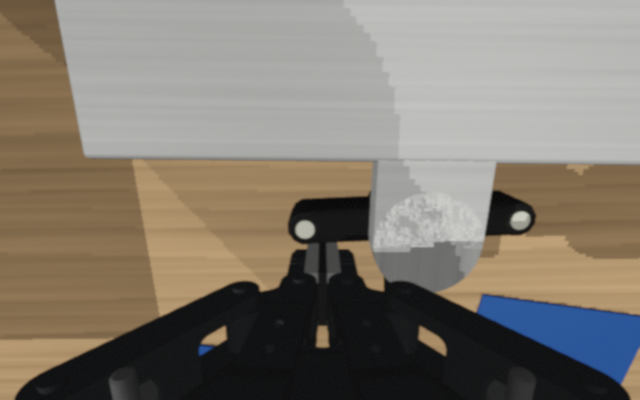

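Run:
```python
from h import *
d=load('w10'); a,b=[atz(d,*p,.076) for p in ((305,229.5),(520,219.5))]; v=a-b; print(a,b,np.linalg.norm(v)); 
print('arm angle rel feeder',np.degrees(np.arctan2(v[1],v[0])+.022),'knob',np.radians(225-np.degrees(np.arctan2(v[1],v[0])+.022)))
```

```text
[0.51333194 0.31509552 0.076     ] [0.5163662  0.22345282 0.076     ] 0.09169291987013332
arm angle rel feeder 93.15686108056431 knob 2.301096870308432
```

>>> send_rows(rows="-0.012 0 0 0 0 0;-0.008 0 0 0 0 0;0 0 0.03 0 0 0;0 0 0.04 0 0 0;0 -0.02 0.04 0 0 0;-0.002 -0.035 0 0 0 0;-0.003 -0.04 0 0 0 0;-0.003 -0.04 0 0 0 0;-0.003 -0.04 0 0 0 0;-0.003 -0.04 0 0 0 0;-0.003 -0.04 0 0 0 -0.01;-0.002 -0.035 0 0 0 -0.01;0 -0.035 0 0 0 -0.005;0 -0.025 0 0 0 0;0 0 0 0 0 0;0 0 0 0 0 0")

```text
clock: 16.45
tcp_pos: [0.466, -0.045, 0.1494]
orientation: [-0.055, -2.198, 2.198]
contact_force: [0.2, 0.3, 0.2]
grip_width: 0.0003
```

Run:
```python
from h import *
o=st(); print(rot(o['orientation']).round(3)); d=snap('wrist','w11'); crop('w11',220,100,480,300,3); snap('top','t11'); crop('t11',170,130,290,235,5)
```

```text
{'clock': 16.45, 'tcp_pos': [0.466, -0.045, 0.1494], 'orientation': [-0.0546, -2.1976, 2.198], 'contact_force': [0.2458, 0.2504, 0.2228], 'grip_width': 0.0003, 'joints': [0.0961, 0.2128, -0.1509, 2.0848, 0.0429, 0.8452, -1.6987]}
[[-0.999  0.002 -0.048]
 [ 0.048 -0.    -0.999]
 [-0.002 -1.     0.   ]]
pics/w11_c220_100_3.png
pics/t11_c170_130_5.png
```

View pics/w11_c220_100_3.png

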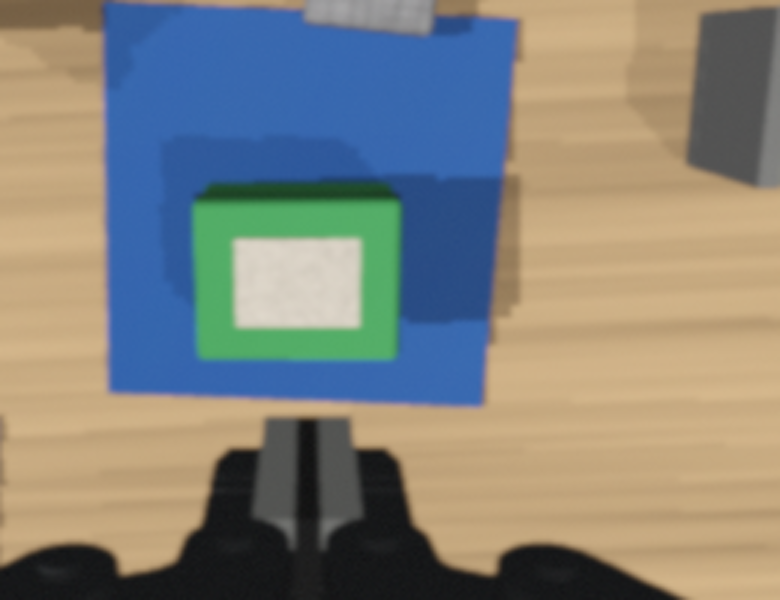

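View pics/t11_c170_130_5.png

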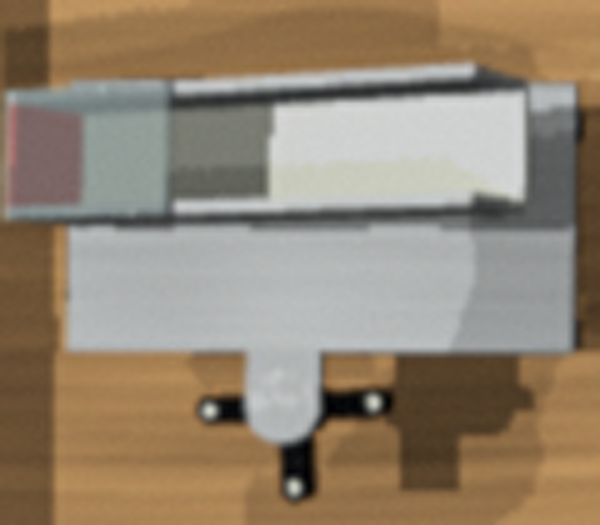

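The gate is gone from the lane and the knob arms point along ±y and −x, which is the end stop. The box's top face is centred at crop (297,279) and square to the tool.

Run:
```python
from h import *
d=load('w11')
Q=np.array([atz(d,220+x/3,100+y/3,.045) for x,y in ((192,200),(401,200),(398,359),(197,359))]); print(Q.round(4),Q.mean(0))
d=load('t11');
```

```text
[[ 0.491  -0.0144  0.045 ]
 [ 0.4881 -0.0734  0.045 ]
 [ 0.4409 -0.0714  0.045 ]
 [ 0.4438 -0.0121  0.045 ]] [ 0.46591984 -0.04282404  0.045     ]
```

>>> send_rows(rows="0 0.001 0 0 0 0;0 0.001 0 0 0 0;0 0 0 0 0 0;0 0 -0.02 0 0 0;0 0 -0.03 0 0 0;0 0 -0.03 0 0 0;0 0 -0.03 0 0 0;0 0 -0.02 0 0 0;0 0 -0.01 0 0 0;0 0 -0.007 0 0 0;0 0 0 0 0 0;0 0 0 0 0 0", grip=0.085)

```text
clock: 17.75
tcp_pos: [0.4661, -0.0421, 0.0028]
orientation: [-0.052, -2.199, 2.199]
contact_force: [0.5, 0.6, 0.4]
grip_width: 0.0849
```

>>> send_rows(rows="0 0 0 0 0 0;0 0 0 0 0 0;0 0 0 0 0 0;0 0 0 0 0 0;0 0 0 0 0 0;0 0 0 0 0 0", grip=0.045, grip_force=25)

```text
clock: 18.35
tcp_pos: [0.4661, -0.0421, 0.003]
orientation: [-0.052, -2.199, 2.199]
contact_force: [-0.2, -0.4, 5.5]
grip_width: 0.0596
```

>>> send_rows(rows="0 0 0.008 0 0 0;0 0 0.02 0 0 0;0 0 0.03 0 0 0;0 0 0.04 0 0 0;0 0 0.04 0 0 0;0 0 0.01 0 0 0;0 0 0 0 0 0")

```text
clock: 19.05
tcp_pos: [0.4665, -0.0422, 0.1519]
orientation: [-0.055, -2.2, 2.2]
contact_force: [0.2, 0.5, -1.8]
grip_width: 0.0595
```

Run:
```python
from h import *
o=st(); d=snap('wrist','w12'); snap('scene','s12'); crop('s12',270,100,370,220,6)
```

```text
{'clock': 19.05, 'tcp_pos': [0.4665, -0.0422, 0.1519], 'orientation': [-0.055, -2.2, 2.2003], 'contact_force': [0.1754, 0.4727, -1.8241], 'grip_width': 0.0595, 'joints': [0.0969, 0.2086, -0.1583, 2.0834, 0.0441, 0.8485, -1.7038]}
pics/s12_c270_100_6.png
```

View pics/w12.png

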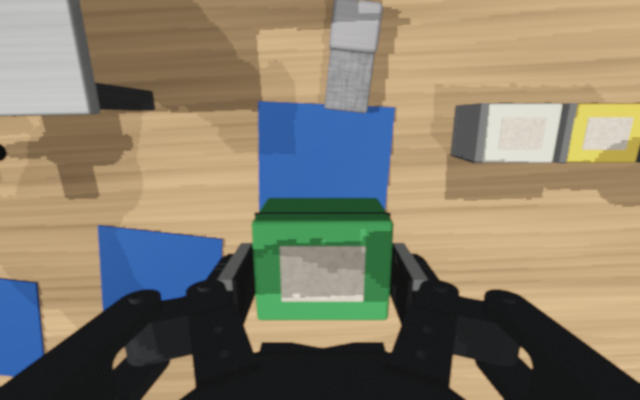

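View pics/s12_c270_100_6.png

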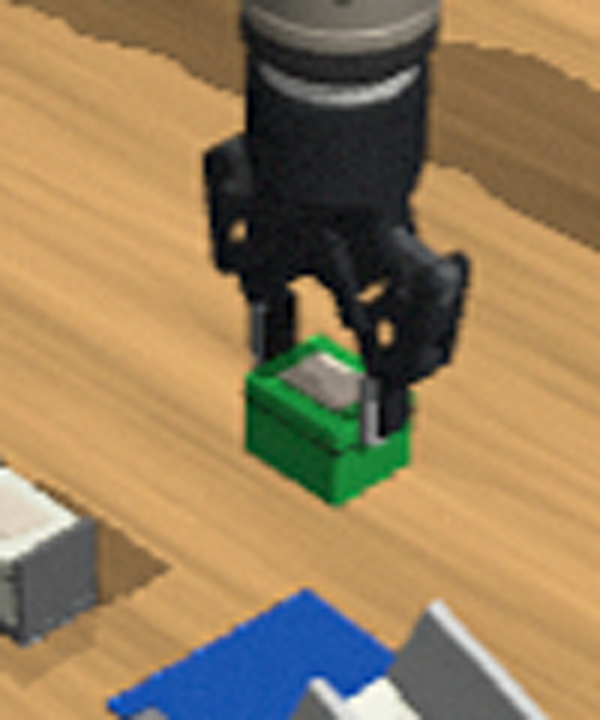

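The box is held level by its two end faces, with the pads on its upper part. I'll move above the lane and tilt.

>>> send_rows(rows="0.0197 0.03 0.018 0 0 0.009;0.0197 0.03 0.018 0 0 0.009;0.0197 0.03 0.018 0 0 0.008;0.0197 0.03 0.018 0 0 0;0.0197 0.03 0.018 0 0 0;0.0197 0.03 0.018 0 0 0;0.0197 0.03 0.018 0 0 0;0.0197 0.03 0.018 -0.096 0.0021 0;0.0197 0.03 0.015 -0.096 0.0021 0;0 0 0 -0.096 0.0021 0;0 0 0 -0.096 0.0021 0;0 0 0 0 0 0;0 0 0 0 0 0")

```text
clock: 20.45
tcp_pos: [0.6422, 0.2281, 0.3064]
orientation: [-0.011, -1.746, 2.59]
contact_force: [0.6, -0.3, -1.2]
grip_width: 0.0593
```

Run:
```python
from h import *
o=st(); print(rot(o['orientation']).round(3))
d=snap('wrist','w13')
from lane import *
q,_=pose([0,0,0,-.0225]); L=np.array([.647,.3724,.1203])
print('tool in lane', (q.as_matrix().T@rot(o['orientation'])).round(3), 'tcp lane', q.inv().apply(o['tcp_pos']-L))
for p in [(27,-270,50),(27,-98,50),(-27,-270,50),(-27,-98,50),(33,-98,54),(-33,-98,54)]: print(p,proj(d,q.apply(np.array(p)/1000)+L).round(1))
```

```text
{'clock': 20.45, 'tcp_pos': [0.6422, 0.2281, 0.3064], 'orientation': [-0.0109, -1.7462, 2.5899], 'contact_force': [0.5943, -0.3169, -1.167], 'grip_width': 0.0593, 'joints': [-0.4884, 0.5489, -0.1713, 1.2704, 0.3861, 1.5803, -2.2801]}
[[-1.    -0.011 -0.016]
 [ 0.019 -0.375 -0.927]
 [ 0.004 -0.927  0.375]]
tool in lane [[-1.    -0.003  0.005]
 [-0.005 -0.    -1.   ]
 [ 0.003 -1.     0.   ]] tcp lane [-0.00154053 -0.20362006  0.11844779]
(27, -270, 50) [412.3 167.3]
(27, -98, 50) [178.3 166.3]
(-27, -270, 50) [406.9 236. ]
(-27, -98, 50) [186.1 235.1]
(33, -98, 54) [175.  158.8]
(-33, -98, 54) [184.9 244.3]
```

View pics/w13.png

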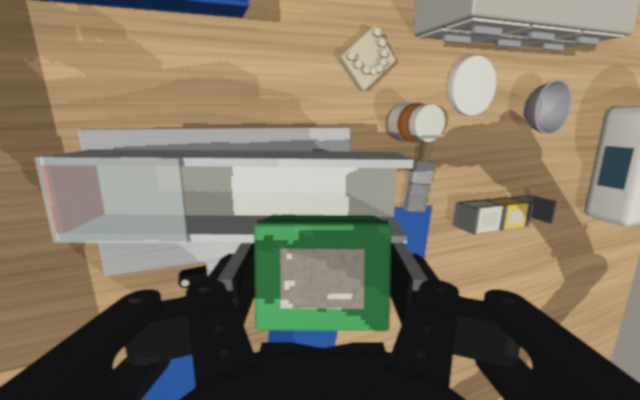

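Run:
```python
from h import *
crop('w13',160,140,270,260,6); crop('w13',340,140,450,260,6)
```

```text
pics/w13_c160_140_6.png
pics/w13_c340_140_6.png
```

View pics/w13_c160_140_6.png

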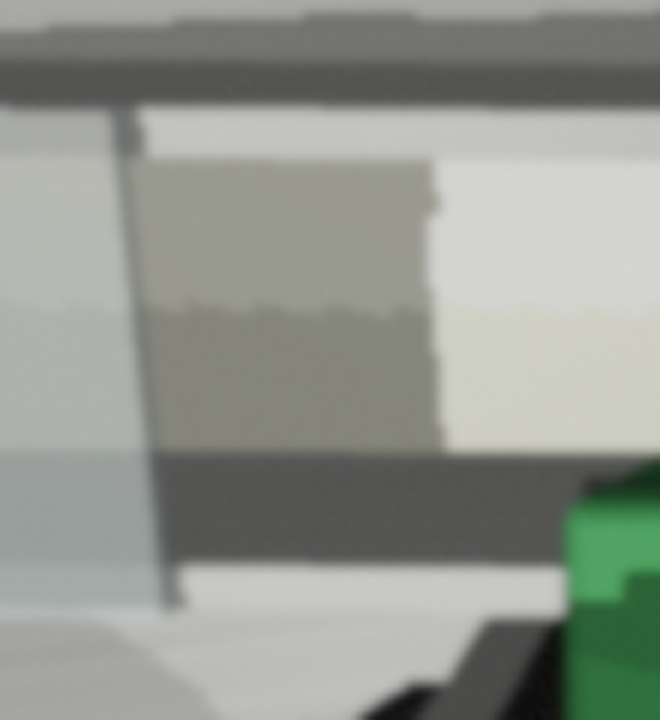

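View pics/w13_c340_140_6.png

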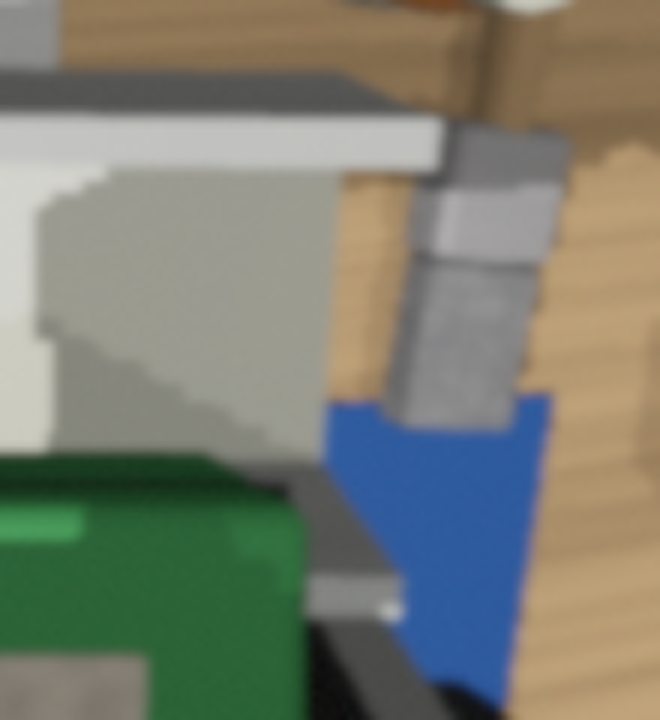

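>>> send_rows(rows="0.0004 -0.003 -0.02 0 0 0;0.0004 -0.003 -0.02 0 0 0;0.0005 -0.0031 -0.0189 0 0 0;0 0 0 0 0 0;0 0 0 0 0 0")

```text
clock: 21.0
tcp_pos: [0.6446, 0.217, 0.2511]
orientation: [-0.02, -1.747, 2.589]
contact_force: [0.3, 0.5, -1.9]
grip_width: 0.0595
```

```bash
cat > lc.py <<'E'
from lane import *
q,_=pose([0,0,0,-.0225]); L=np.array([.647,.3724,.1203])
o=st(); print('tool in lane', (q.as_matrix().T@rot(o['orientation'])).round(3).tolist(), 'tcp lane', q.inv().apply(o['tcp_pos']-L).round(4))
E
python3 - <<'E'
from lc import *
d=snap('wrist','w14'); snap('top','t14'); crop('t14',200,130,320,210,6)
E
```

```text
{'clock': 21.0, 'tcp_pos': [0.6446, 0.217, 0.2511], 'orientation': [-0.0195, -1.7466, 2.5886], 'contact_force': [0.2935, 0.464, -1.9491], 'grip_width': 0.0595, 'joints': [-0.4717, 0.5729, -0.1709, 1.3538, 0.3969, 1.4739, -2.3094]}
tool in lane [[-1.0, -0.0, 0.0], [-0.0, 0.0, -1.0], [0.0, -1.0, -0.0]] tcp lane [ 0.0011 -0.1931  0.063 ]
pics/t14_c200_130_6.png
```

View pics/w14.png

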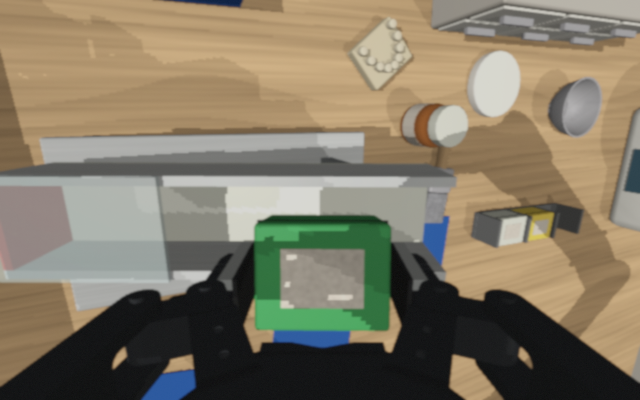

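>>> send_rows(rows="-0.0006 -0.0036 -0.009 0 0 0;-0.0002 -0.0036 -0.009 0 0 0;-0.0001 -0.0036 -0.009 0 0 0;0 0 0 0 0 0")

```text
clock: 21.5
tcp_pos: [0.6471, 0.2091, 0.226]
orientation: [-0.028, -1.756, 2.592]
contact_force: [8.0, 3.4, 6.4]
grip_width: 0.0593
```

Run:
```python
from lc import *
d=snap('wrist','w15'); crop('w15',180,160,460,340,2)
```

```text
{'clock': 21.5, 'tcp_pos': [0.6471, 0.2091, 0.226], 'orientation': [-0.0285, -1.7559, 2.5923], 'contact_force': [7.996, 3.4057, 6.4478], 'grip_width': 0.0593, 'joints': [-0.4612, 0.5811, -0.1697, 1.3961, 0.4071, 1.4141, -2.3191]}
tool in lane [[-1.0, 0.01, -0.0], [0.0, 0.004, -1.0], [-0.01, -1.0, -0.004]] tcp lane [ 0.0038 -0.191   0.0369]
pics/w15_c180_160_2.png
```

View pics/w15.png

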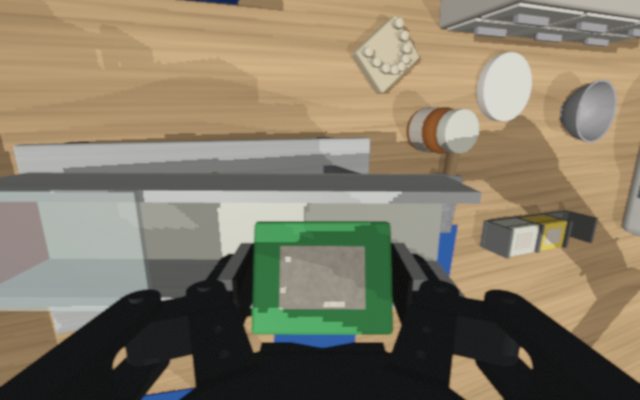

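Contact at +8 N in x: the box's lower edge is touching the front wall, so it has probably pitched a little in the grip. I'll measure that from the wrist pictures taken before the contact.

Run:
```python
from h import *
for f in('w12','w14','w15'): crop(f,240,180,400,350,5)
```

```text
pics/w12_c240_180_5.png
pics/w14_c240_180_5.png
pics/w15_c240_180_5.png
```

View pics/w12_c240_180_5.png

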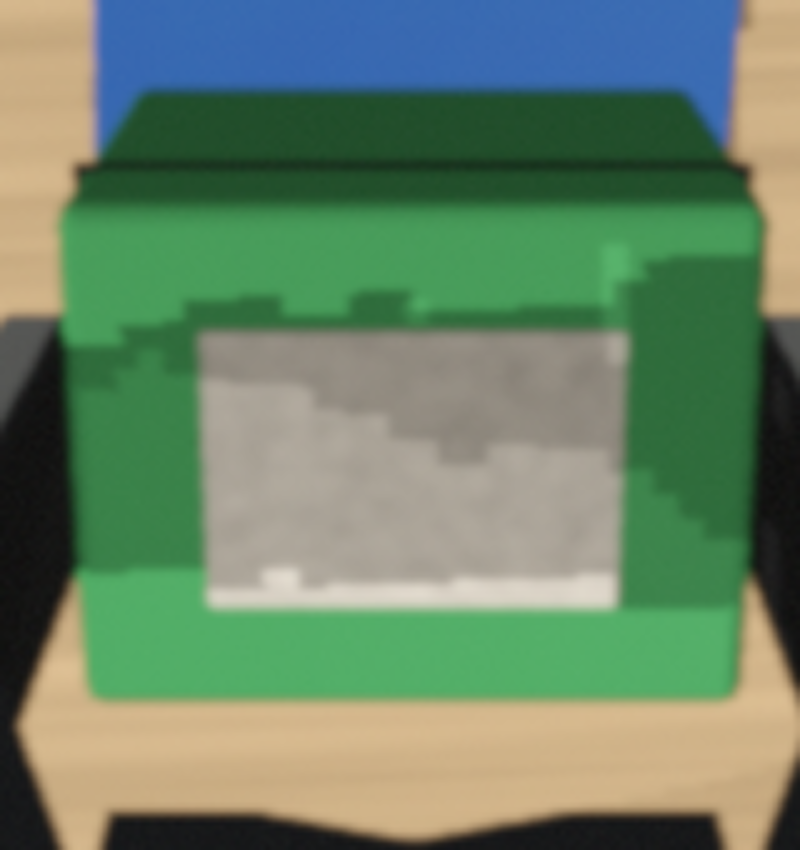

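View pics/w14_c240_180_5.png

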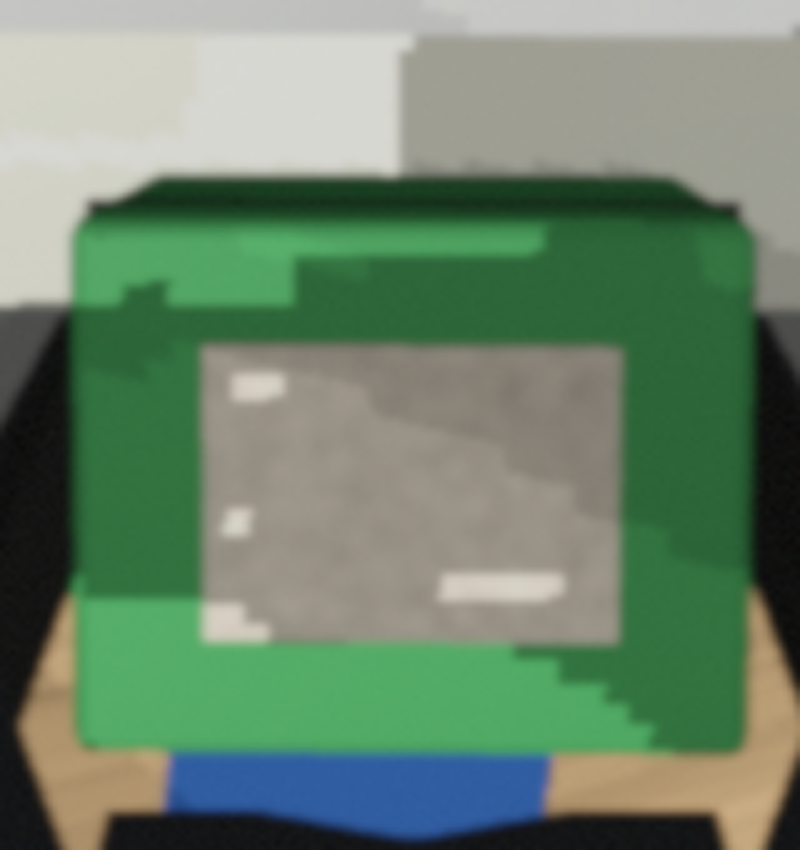

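View pics/w15_c240_180_5.png

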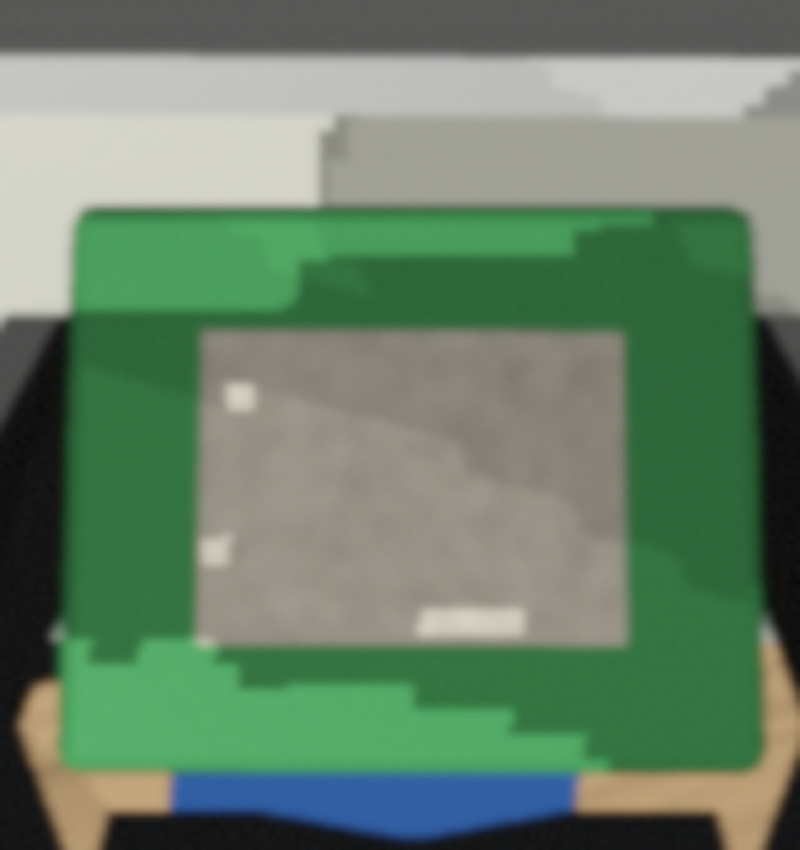

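Run:
```python
from h import *
from scipy.optimize import least_squares
# wrist cam constant rel. to tool: use w12 with obs
tp=np.array([.4665,-.0422,.1519]); T=rot([-.055,-2.2,2.2003]); d=load('w12')
Rc=T.T@rot(d['orientation']); pc=T.T@(d['position']-tp); K=d['intrinsics']
def pr(P): p=Rc.T@(P-pc); p=K@np.array([p[0],-p[1],-p[2]]); return p[:2]/p[2]
# tool frame: x=-worldx(lane -x), y=down, z=-y
pts={'w12':[(62,207),(765,207),(738,698),(88,698),(145,90),(690,90)],'w14':[(75,222),(753,222),(748,752),(78,752),(160,178),(672,178)],'w15':[(75,212),(752,212),(765,770),(58,770)]}
# box corners in box-aligned tool frame (x: -24 = lane +x; y -21=top; z: -30 = lane +y =image left)
C=np.array([(-24,-21,-30),(-24,-21,30),(24,-21,30),(24,-21,-30),(-24,21,-30),(-24,21,30)])/1000
for f,P in pts.items():
    U=np.array([(240+(x+.5)/5-.5,180+(y+.5)/5-.5) for x,y in P])
    g=lambda p:np.concatenate([pr(R.from_euler('z',p[3]).apply(c)+p[:3])-u for c,u in zip(C,U)])
    a=least_squares(g,[0,-.021,0,0]); print(f,a.x[:3].round(4),'pitch deg',np.degrees(a.x[3]).round(2),'res',np.abs(a.fun).max().round(2))
    b=[R.from_euler('z',a.x[3]).apply(c)+a.x[:3] for c in np.array([(-24,21,0),(24,21,0)])/1000]; print(' bottom edges (tool x,y)',np.round(b,4)[:,:2].tolist())
```

```text
w12 [ 0.0019 -0.0162  0.0007] pitch deg -0.65 res 0.9
 bottom edges (tool x,y) [[-0.0218, 0.0051], [0.0262, 0.0046]]
w14 [ 0.0087 -0.0167  0.0007] pitch deg -12.42 res 1.55
 bottom edges (tool x,y) [[-0.0102, 0.0089], [0.0366, -0.0014]]
w15 [ 0.0098 -0.021   0.0005] pitch deg -21.4 res 0.77
 bottom edges (tool x,y) [[-0.0049, 0.0073], [0.0398, -0.0102]]
```

The box has pitched in the grip: 12° before contact and 21° now. The pads only held its top part. I'll go back to the mat, set it down flat and regrip lower and harder.

>>> send_rows(rows="0 0.004 0.01 0 0 0;0 0.0075 0.0185 0 0 0;0 0.0075 0.0185 0 0 0;0 0.0075 0.0185 0 0 0;0 0.0075 0.0185 0 0 0;0 0.003 0.007 0 0 0;-0.008 -0.015 0 0 0 0;-0.0158 -0.029 0 0.064 -0.0014 0;-0.0158 -0.029 -0.01 0.064 -0.0014 0;-0.0158 -0.029 -0.01 0.064 -0.0014 0;-0.0158 -0.029 -0.01 0.064 -0.0014 0;-0.0158 -0.029 -0.01 0.064 -0.0014 0;-0.0158 -0.029 -0.02 0.064 -0.0014 0;-0.0158 -0.029 -0.02 0 0 0;-0.0158 -0.029 -0.03 0 0 0;-0.0158 -0.029 -0.03 0 0 0;-0.008 -0.015 -0.02 0 0 0;0 0 0 0 0 0;0 0 0 0 0 0", grip=0.045, grip_force=50)

```text
clock: 23.45
tcp_pos: [0.4848, -0.0458, 0.1542]
orientation: [-0.022, -2.211, 2.211]
contact_force: [0.7, 1.1, -1.2]
grip_width: 0.0587
```

Run:
```python
from h import *
o=st(); print(rot(o['orientation']).round(3)); d=snap('wrist','w16'); d=snap('scene','s16'); crop('s16',270,100,370,220,6)
```

```text
{'clock': 23.45, 'tcp_pos': [0.4848, -0.0458, 0.1542], 'orientation': [-0.0217, -2.2112, 2.2106], 'contact_force': [0.6678, 1.1047, -1.1912], 'grip_width': 0.0587, 'joints': [0.0882, 0.2368, -0.1402, 2.0393, 0.0425, 0.8688, -1.6668]}
[[-1.    -0.001 -0.02 ]
 [ 0.02   0.    -1.   ]
 [ 0.001 -1.    -0.   ]]
pics/s16_c270_100_6.png
```

View pics/w16.png

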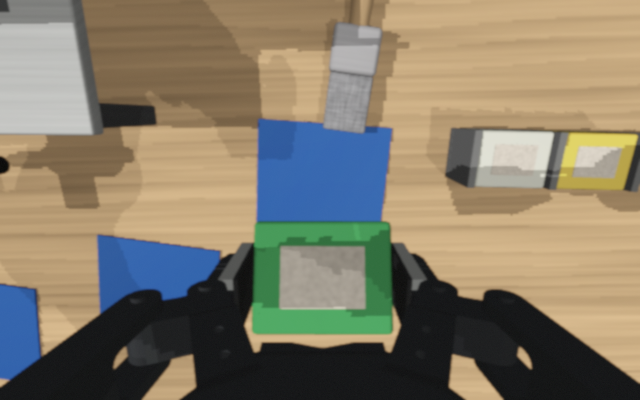

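View pics/s16_c270_100_6.png

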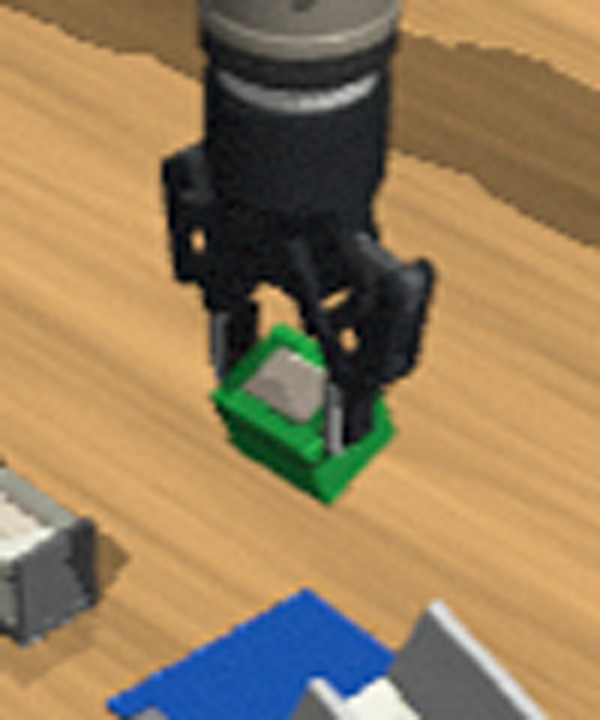

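I can level the box by pitching the tool −0.37 rad about y before setting it down.

>>> send_rows(rows="0 0 0 0 -0.09 0;0 0 0 0 -0.1 0;0 0 -0.01 0 -0.1 0;0 0 -0.03 0 -0.085 0;0 0 -0.03 0 0 0;0 0 -0.03 0 0 0;0 0 -0.02 0 0 0;0 0 -0.01 0 0 0;0 0 -0.005 0 0 0;0 0 0 0 0 0;0 0 0 0 0 0")

```text
clock: 24.65
tcp_pos: [0.4817, -0.0509, 0.0494]
orientation: [0.389, 2.019, -2.046]
contact_force: [0.4, 0.2, -1.7]
grip_width: 0.0591
```

Run:
```python
from h import *
o=st(); d=snap('scene','s17'); crop('s17',270,130,370,250,6)
```

```text
{'clock': 24.65, 'tcp_pos': [0.4817, -0.0509, 0.0494], 'orientation': [0.3892, 2.0186, -2.0458], 'contact_force': [0.428, 0.1691, -1.7053], 'grip_width': 0.0591, 'joints': [0.2861, 0.3061, -0.3738, 2.3937, 0.9716, 0.1755, -2.5789]}
pics/s17_c270_130_6.png
```

View pics/s17_c270_130_6.png

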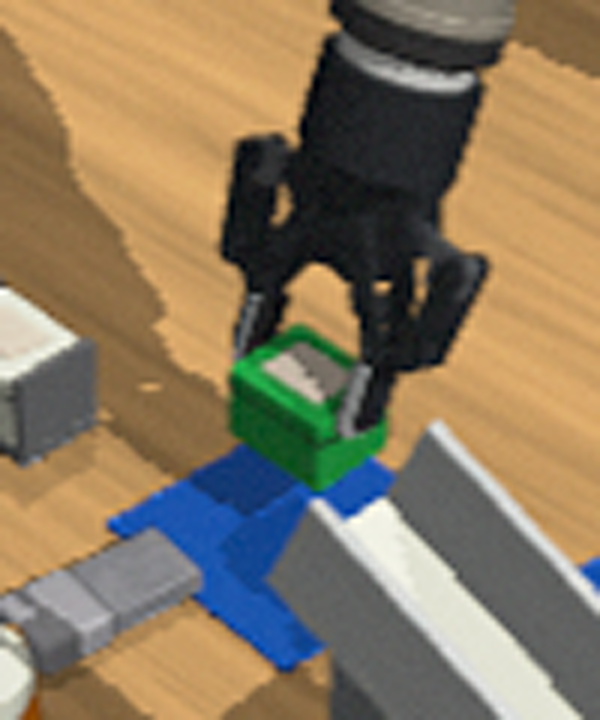

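>>> send_rows(rows="0.008 0 0.01 0 0.05 0;0.008 0 0.01 0 0.08 0;0.008 0 0 0 0.08 0;0 0 0 0 0 0;0 0 0 0 0 0")

```text
clock: 25.2
tcp_pos: [0.5047, -0.052, 0.0676]
orientation: [0.188, 2.129, -2.167]
contact_force: [0.4, -0.7, -3.2]
grip_width: 0.0589
```

Run:
```python
from h import *
o=st(); print(rot(o['orientation']).round(3))
```

```text
{'clock': 25.2, 'tcp_pos': [0.5047, -0.052, 0.0676], 'orientation': [0.1884, 2.1292, -2.1666], 'contact_force': [0.3686, -0.7371, -3.1786], 'grip_width': 0.0589, 'joints': [0.5428, 0.4042, -0.6841, 2.1595, 0.5431, 0.5696, -2.1174]}
[[-0.988  0.156 -0.019]
 [ 0.017 -0.019 -1.   ]
 [-0.156 -0.988  0.016]]
```

>>> send_rows(rows="-0.005 0.003 -0.02 0 0 0;-0.005 0.003 -0.015 0 0 0;0 0 -0.01 0 0 0;0 0 -0.004 0 0 0;0 0 -0.003 0 0 0;0 0 -0.003 0 0 0;0 0 0 0 0 0")

```text
clock: 25.9
tcp_pos: [0.4943, -0.0464, 0.0124]
orientation: [0.187, 2.129, -2.168]
contact_force: [-0.4, -0.4, -1.1]
grip_width: 0.0587
```

Run:
```python
from h import *
o=st(); d=snap('scene','s18'); crop('s18',270,130,370,250,6)
```

```text
{'clock': 25.9, 'tcp_pos': [0.4943, -0.0464, 0.0124], 'orientation': [0.1873, 2.129, -2.1676], 'contact_force': [-0.3705, -0.3642, -1.1489], 'grip_width': 0.0587, 'joints': [0.4288, 0.4796, -0.5703, 2.216, 0.6967, 0.448, -2.2812]}
pics/s18_c270_130_6.png
```

View pics/s18_c270_130_6.png

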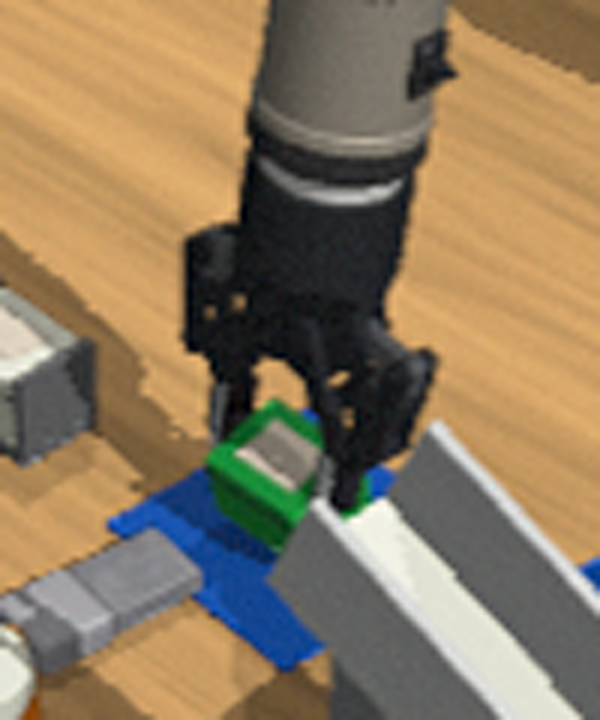

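Nearly touching. Lower gently until contact, then ease the grip open.

>>> send_rows(rows="0 0 -0.003 0 0 0;0 0 -0.002 0 0 0;0 0 0 0 0 0")

```text
clock: 26.25
tcp_pos: [0.4939, -0.0463, 0.0071]
orientation: [0.187, 2.13, -2.168]
contact_force: [-0.4, -0.1, -2.0]
grip_width: 0.0586
```

>>> send_rows(rows="0 0 -0.002 0 0 0;0 0 -0.002 0 0 0;0 0 0 0 0 0")

```text
clock: 26.55
tcp_pos: [0.4945, -0.0464, 0.0053]
orientation: [0.188, 2.125, -2.169]
contact_force: [-13.4, -0.7, 33.8]
grip_width: 0.0591
```

>>> send_rows(rows="0 0 0.002 0 0 0;0 0 0 0 0 0;0 0 0 0 0 0;0 0 0 0 0 0", grip=0.066, grip_force=20)

```text
clock: 26.95
tcp_pos: [0.4941, -0.0463, 0.0051]
orientation: [0.187, 2.13, -2.168]
contact_force: [-0.3, 1.1, 0.0]
grip_width: 0.0663
```

>>> send_rows(rows="0 0 0 0 0 0;0 0 0 0 0 0;-0.002 0 0.02 0 0.04 0;-0.004 0 0.03 0 0.06 0;-0.006 0 0.04 0 0.058 0;-0.006 0 0.03 0 0 0;-0.006 0 0.02 0 0 0;0 0 0 0 0 0;0 0 0 0 0 0", grip=0.085)

```text
clock: 27.85
tcp_pos: [0.47, -0.0466, 0.1452]
orientation: [-0.017, -2.19, 2.234]
contact_force: [0.1, -0.3, -0.3]
grip_width: 0.0849
```

Run:
```python
from h import *
o=st(); print(rot(o['orientation']).round(3)); d=snap('wrist','w19'); crop('w19',220,60,480,300,3)
```

```text
{'clock': 27.85, 'tcp_pos': [0.47, -0.0466, 0.1452], 'orientation': [-0.0165, -2.19, 2.2338], 'contact_force': [0.1003, -0.3102, -0.3293], 'grip_width': 0.0849, 'joints': [0.6467, 0.3197, -0.8096, 2.045, 0.3192, 0.9023, -1.9278]}
[[-1.    -0.002 -0.017]
 [ 0.017 -0.02  -1.   ]
 [ 0.002 -1.     0.02 ]]
pics/w19_c220_60_3.png
```

View pics/w19_c220_60_3.png

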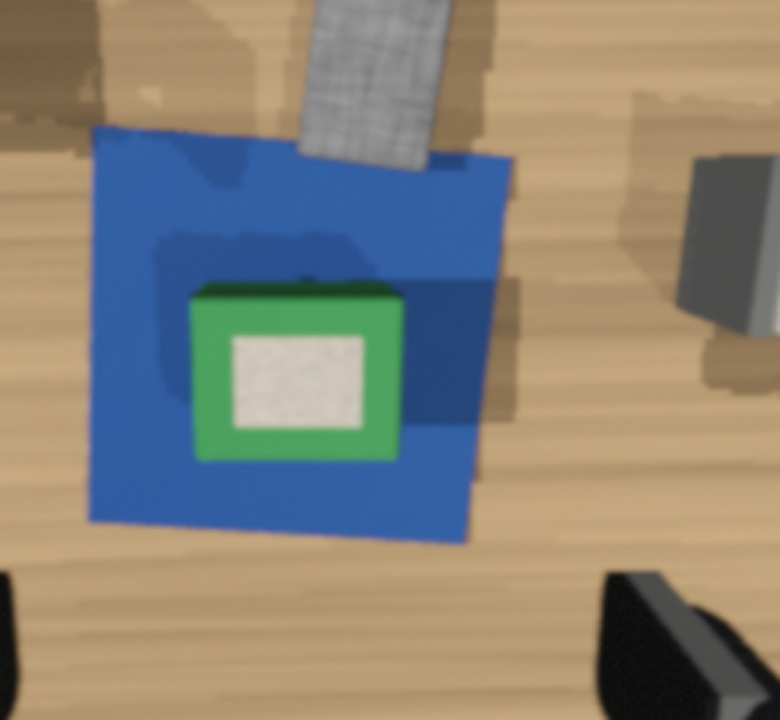

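Run:
```python
from h import *
d=load('w19')
Q=np.array([atz(d,220+x/3,60+y/3,.045) for x,y in ((191,297),(404,297),(398,461),(196,461))]); print(Q.round(4),Q.mean(0).round(4)); e=Q[0]-Q[1]; print(np.arctan2(-e[0],e[1]))
```

```text
[[ 0.5008 -0.0178  0.045 ]
 [ 0.4996 -0.0767  0.045 ]
 [ 0.452  -0.0754  0.045 ]
 [ 0.4534 -0.017   0.045 ]] [ 0.4764 -0.0467  0.045 ]
-0.02042507826639411
```

>>> send_rows(rows="0.0034 0 -0.02 0.02 0 0;0.003 0 -0.03 0 0 0;0 0 -0.03 0 0 0;0 0 -0.03 0 0 0;0 0 -0.02 0 0 0;0 0 -0.012 0 0 0;0 0 -0.005 0 0 0;0 0 -0.004 0 0 0;0 0 -0.003 0 0 0;0 0 0 0 0 0;0 0 0 0 0 0")

```text
clock: 29.0
tcp_pos: [0.4769, -0.0464, -0.0082]
orientation: [-0.017, -2.213, 2.212]
contact_force: [0.4, 0.1, 0.5]
grip_width: 0.0846
```

Run:
```python
from h import *
o=st(); print(rot(o['orientation']).round(3)); d=snap('wrist','w20'); crop('w20',200,160,440,340,3); snap('scene','s20'); crop('s20',270,130,370,250,6)
```

```text
{'clock': 29.0, 'tcp_pos': [0.4769, -0.0464, -0.0082], 'orientation': [-0.0166, -2.2131, 2.2118], 'contact_force': [0.3751, 0.0992, 0.4978], 'grip_width': 0.0846, 'joints': [0.4806, 0.5743, -0.6295, 2.1323, 0.5885, 0.6125, -2.1558]}
[[-1.    -0.001 -0.017]
 [ 0.017  0.001 -1.   ]
 [ 0.001 -1.    -0.001]]
pics/w20_c200_160_3.png
pics/s20_c270_130_6.png
```

View pics/w20_c200_160_3.png

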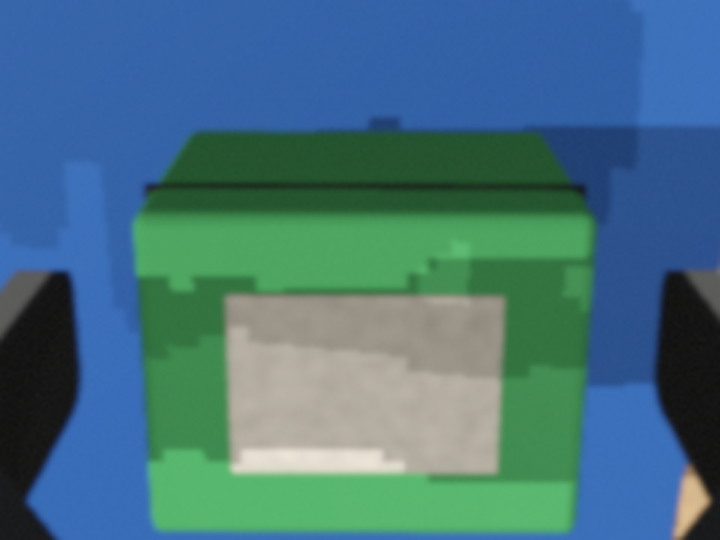

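View pics/s20_c270_130_6.png

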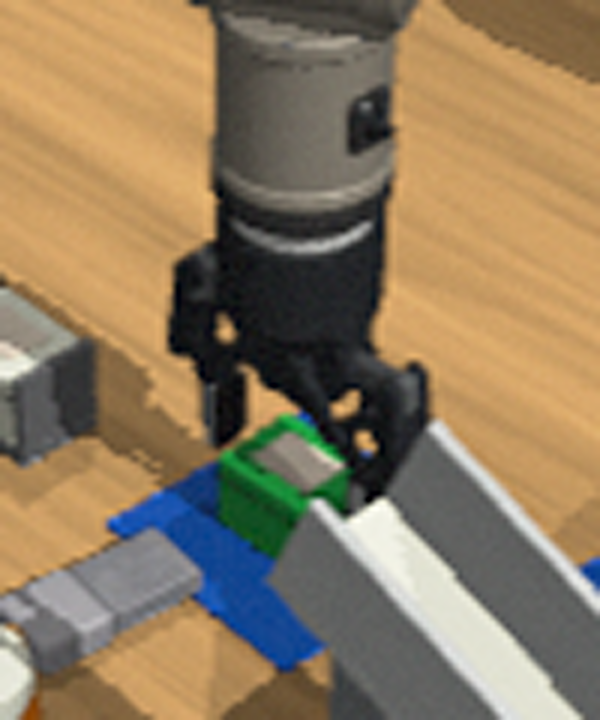

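Run:
```python
from h import *
d=load('s20')
for y in(-.09,-.1):
  for z in (.005,.015,.025,.035): print(y,z,((proj(d,(.4769+.011,y,z))-[270,130])*6).round(0),((proj(d,(.4769-.011,y,z))-[270,130])*6).round(0))
```

```text
-0.09 0.005 [207. 492.] [239. 470.]
-0.09 0.015 [207. 476.] [239. 454.]
-0.09 0.025 [207. 461.] [239. 439.]
-0.09 0.035 [207. 445.] [239. 423.]
-0.1 0.005 [192. 482.] [224. 460.]
-0.1 0.015 [192. 466.] [224. 445.]
-0.1 0.025 [192. 451.] [224. 429.]
-0.1 0.035 [192. 435.] [224. 414.]
```

The open tips are about 30 mm up, so I'll go 10 mm lower and grip at 60 N.

>>> send_rows(rows="0 0 -0.004 0 0 0;0 0 -0.003 0 0 0;0 0 -0.003 0 0 0;0 0 0 0 0 0")

```text
clock: 29.5
tcp_pos: [0.4761, -0.0462, -0.0192]
orientation: [-0.014, -2.213, 2.211]
contact_force: [0.0, -0.6, 0.6]
grip_width: 0.085
```

>>> send_rows(rows="0 0 0 0 0 0;0 0 0 0 0 0;0 0 0 0 0 0;0 0 0 0 0 0;0 0 0 0 0 0;0 0 0 0 0 0", grip=0.045, grip_force=60)

```text
clock: 30.1
tcp_pos: [0.4767, -0.0461, -0.0184]
orientation: [-0.016, -2.213, 2.211]
contact_force: [-1.1, 1.4, 5.4]
grip_width: 0.0593
```

>>> send_rows(rows="0 0 0.005 0 0 0;0 0 0.015 0 0 0;0 0 0.025 0 0 0;0 0 0.035 0 0 0;0 0 0.04 0 0 0;0 0 0.03 0 0 0;0 0 0.015 0 0 0;0 0 0 0 0 0")

```text
clock: 30.9
tcp_pos: [0.4777, -0.0465, 0.1483]
orientation: [-0.02, -2.213, 2.214]
contact_force: [0.7, 0.7, -2.2]
grip_width: 0.0595
```

Run:
```python
from h import *
o=st(); print(rot(o['orientation']).round(3)); d=snap('wrist','w21'); crop('w21',240,180,400,350,5); snap('scene','s21'); crop('s21',270,100,370,220,6)
```

```text
{'clock': 30.9, 'tcp_pos': [0.4777, -0.0465, 0.1483], 'orientation': [-0.0201, -2.2133, 2.214], 'contact_force': [0.6663, 0.7304, -2.1838], 'grip_width': 0.0595, 'joints': [0.6681, 0.3313, -0.8236, 2.0265, 0.3082, 0.9077, -1.9084]}
[[-1.     0.001 -0.017]
 [ 0.017 -0.    -1.   ]
 [-0.001 -1.     0.   ]]
pics/w21_c240_180_5.png
pics/s21_c270_100_6.png
```

View pics/w21_c240_180_5.png

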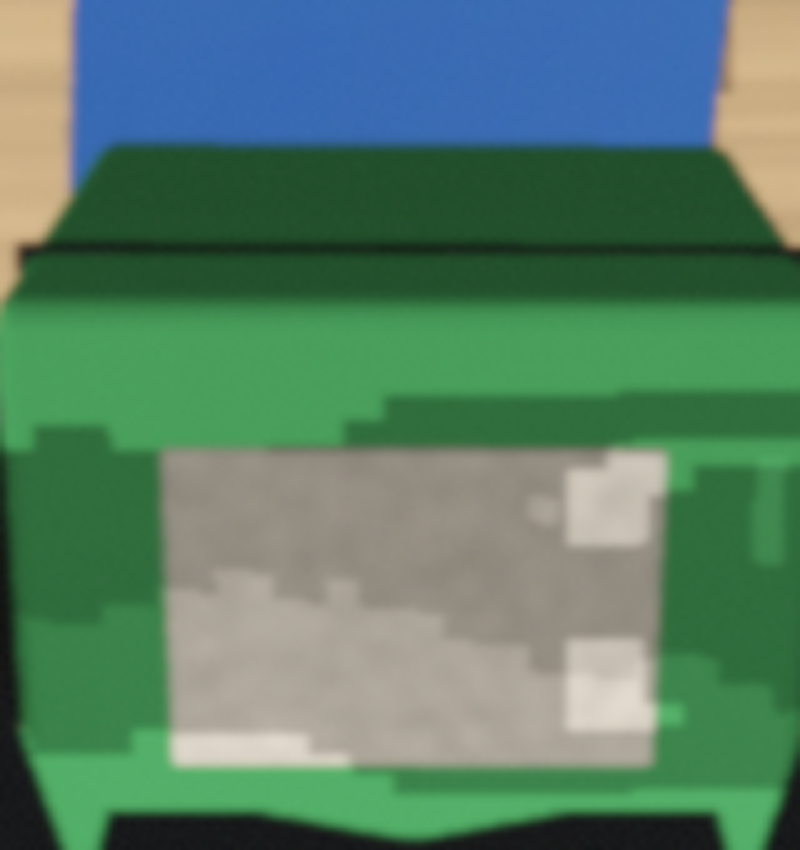

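View pics/s21_c270_100_6.png

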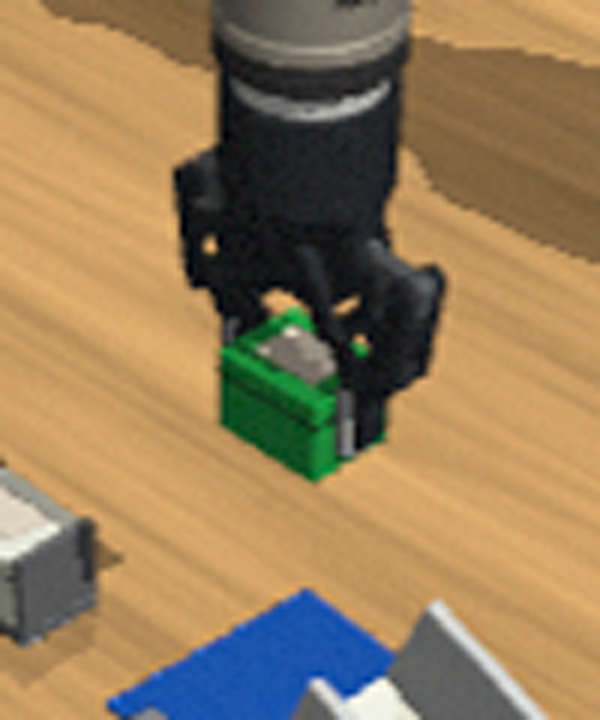

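>>> send_rows(rows="0.007 0.011 0.01 0 0 -0.005;0.0138 0.0226 0.016 0 0 0;0.0138 0.0226 0.016 0 0 0;0.0138 0.0226 0.016 0 0 0;0.0138 0.0226 0.016 0 0 0;0.0138 0.0226 0.016 0 0 0;0.0138 0.0226 0.016 -0.064 0.0014 0;0.0138 0.0226 0.016 -0.064 0.0014 0;0.0138 0.0226 0.016 -0.064 0.0014 0;0.0138 0.0226 0.01 -0.064 0.0014 0;0.0138 0.0226 0 -0.064 0.0014 0;0.0138 0.0226 0 -0.064 0.0014 0;0.007 0.0125 0 0 0 0;0 0 0 0 0 0;0 0 0 0 0 0")

```text
clock: 32.5
tcp_pos: [0.6419, 0.2266, 0.2929]
orientation: [-0.013, -1.746, 2.587]
contact_force: [0.4, 0.6, -1.8]
grip_width: 0.0591
```

Run:
```python
from lc import *
d=snap('wrist','w22'); print('res',f)
for p in [(27,-270,50),(-27,-270,50)]: print(p,proj(d,q.apply(np.array(p)/1000)+L).round(1))
```

```text
{'clock': 32.5, 'tcp_pos': [0.6419, 0.2266, 0.2929], 'orientation': [-0.0131, -1.7456, 2.5875], 'contact_force': [0.3585, 0.6255, -1.762], 'grip_width': 0.0591, 'joints': [-0.1733, 0.6418, -0.7184, 1.2631, 0.6497, 1.6855, -2.4662]}
tool in lane [[-1.0, -0.004, 0.003], [-0.003, 0.0, -1.0], [0.004, -1.0, -0.0]] tcp lane [-0.0018 -0.1999  0.1054]
res <function f at 0x7f5260beaa20>
(27, -270, 50) [422.7 169.6]
(-27, -270, 50) [416.5 241.8]
```

View pics/w22.png

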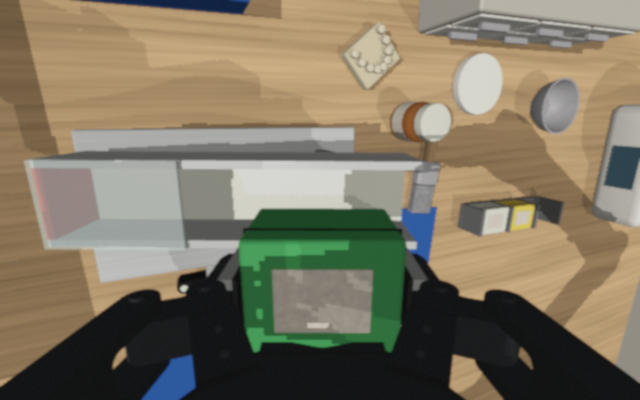

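Run:
```python
from h import *
crop('w22',230,190,420,360,4)
```

```text
pics/w22_c230_190_4.png
```

View pics/w22_c230_190_4.png

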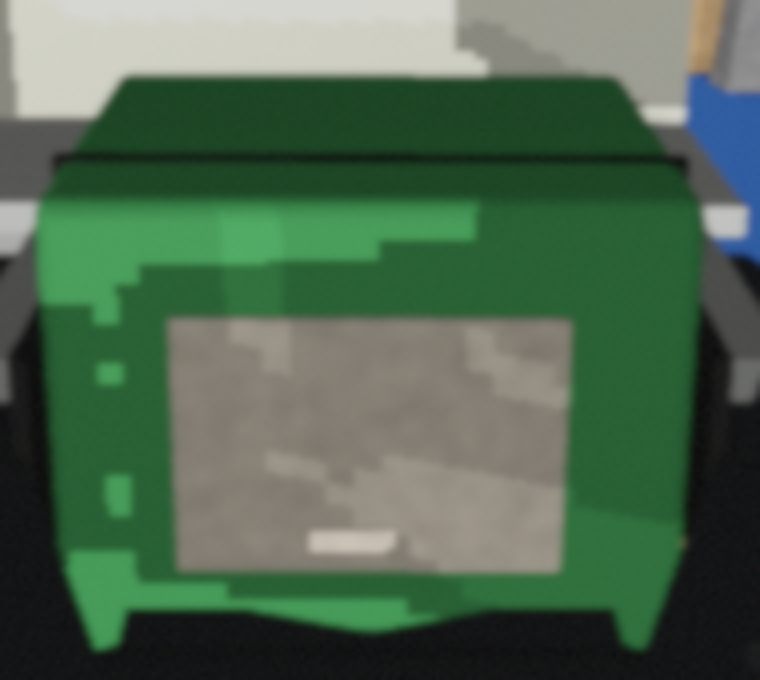

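The pitch is unchanged (side strip 209–240, as when lifted). I'll lower to just above the walls.

>>> send_rows(rows="0.0004 -0.0043 -0.0172 0 0 0;0.0004 -0.0043 -0.0172 0 0 0;0.0003 -0.0042 -0.0171 0 0 0;0.0003 -0.0042 -0.0171 0 0 0;0 0 0 0 0 0;0 0 0 0 0 0")

```text
clock: 33.15
tcp_pos: [0.6436, 0.2084, 0.2253]
orientation: [-0.016, -1.746, 2.587]
contact_force: [-0.3, 0.3, -1.4]
grip_width: 0.059
```

Run:
```python
from lc import *
d=snap('wrist','w23')
for p in [(27,-270,50),(-27,-270,50),(27,-220,50),(-27,-220,50)]: print(p,proj(d,q.apply(np.array(p)/1000)+L).round(1))
crop('w23',200,140,460,280,3)
```

```text
{'clock': 33.15, 'tcp_pos': [0.6436, 0.2084, 0.2253], 'orientation': [-0.0156, -1.7456, 2.587], 'contact_force': [-0.2913, 0.3121, -1.4394], 'grip_width': 0.059, 'joints': [-0.14, 0.6751, -0.7093, 1.3661, 0.6751, 1.5676, -2.504]}
tool in lane [[-1.0, -0.003, 0.001], [-0.001, 0.0, -1.0], [0.003, -1.0, -0.0]] tcp lane [ 0.0003 -0.1915  0.0359]
(27, -270, 50) [481.9 197.8]
(-27, -270, 50) [468.7 295.5]
(27, -220, 50) [380.  197.7]
(-27, -220, 50) [375.2 295.4]
pics/w23_c200_140_3.png
```

View pics/w23_c200_140_3.png

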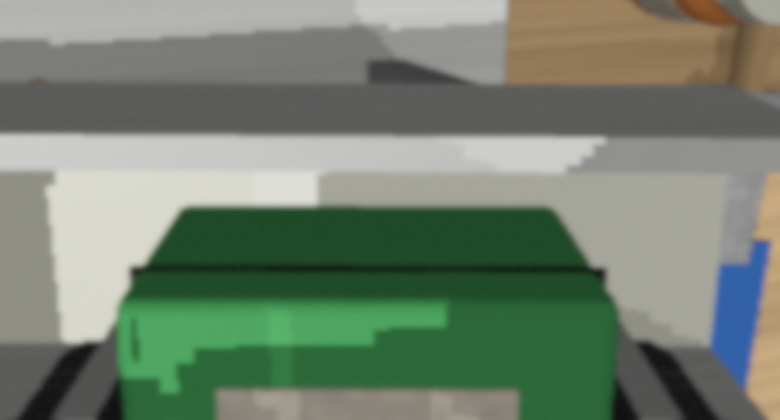

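Run:
```python
from lane import *
q,_=pose([0,0,0,-.0225]); L=np.array([.647,.3724,.1203]); d=load('w23')
for x in (20,22,24): print(x,proj(d,q.apply(np.array((x,-191,57.4))/1000)+L).round(1),proj(d,q.apply(np.array((x,-191,52))/1000)+L).round(1))
```

```text
20 [320.9 215.9] [320.9 212.5]
22 [320.9 211.9] [320.9 208.6]
24 [320.9 207.8] [320.9 204.7]
```

>>> send_rows(rows="0.001 0 0 0 0 0;0 -0.0028 -0.007 0 0 0;-0.0001 -0.0028 -0.007 0 0 0;0 0 0 0 0 0")

```text
clock: 33.6
tcp_pos: [0.6442, 0.202, 0.2103]
orientation: [-0.015, -1.744, 2.588]
contact_force: [-0.6, -0.6, -2.0]
grip_width: 0.0591
```

>>> send_rows(rows="-0.0001 -0.0028 -0.007 0 0 0;-0.0001 -0.0028 -0.007 0 0 0;0 0 0 0 0 0")

```text
clock: 33.9
tcp_pos: [0.644, 0.1964, 0.1963]
orientation: [-0.015, -1.744, 2.587]
contact_force: [-0.0, -0.5, -1.9]
grip_width: 0.0591
```

No contact and well inside the walls. I'll continue down until near the floor.

>>> send_rows(rows="-0.0001 -0.0028 -0.007 0 0 0;-0.0001 -0.0024 -0.006 0 0 0;0 0 0 0 0 0")

```text
clock: 34.2
tcp_pos: [0.6439, 0.1914, 0.1835]
orientation: [-0.015, -1.744, 2.587]
contact_force: [-0.3, 0.1, -1.6]
grip_width: 0.0591
```

Run:
```python
from lc import *
d=snap('wrist','w24'); snap('scene','s24'); crop('s24',300,150,450,310,4)
```

```text
{'clock': 34.2, 'tcp_pos': [0.6439, 0.1914, 0.1835], 'orientation': [-0.0148, -1.7442, 2.5874], 'contact_force': [-0.3032, 0.1123, -1.5675], 'grip_width': 0.0591, 'joints': [-0.1165, 0.6979, -0.6993, 1.4277, 0.6968, 1.4946, -2.5227]}
tool in lane [[-1.0, -0.004, 0.001], [-0.001, -0.001, -1.0], [0.004, -1.0, 0.001]] tcp lane [ 0.0009 -0.1915 -0.0092]
pics/s24_c300_150_4.png
```

View pics/w24.png

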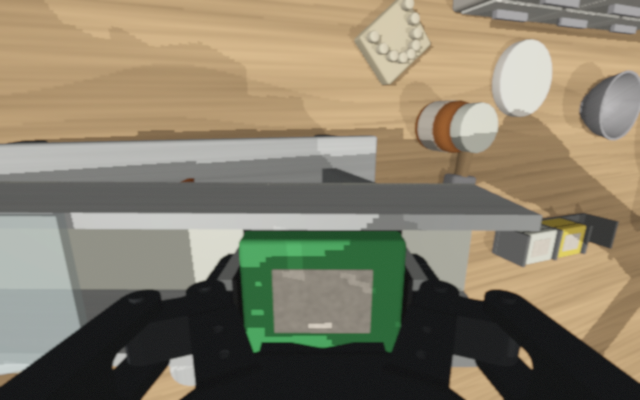

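View pics/s24_c300_150_4.png

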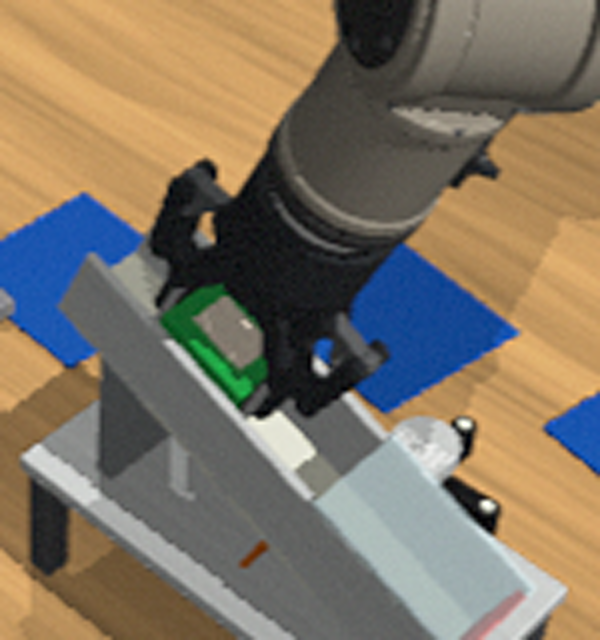

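>>> send_rows(rows="0 -0.0015 -0.0037 0 0 0;0 -0.0011 -0.0028 0 0 0;0 0 0 0 0 0")

```text
clock: 34.6
tcp_pos: [0.6441, 0.1894, 0.1777]
orientation: [-0.016, -1.746, 2.587]
contact_force: [0.6, 0.5, -1.6]
grip_width: 0.0593
```

>>> send_rows(rows="0 -0.0008 -0.0019 0 0 0;0 0 0 0 0 0")

```text
clock: 34.8
tcp_pos: [0.6442, 0.1889, 0.1761]
orientation: [-0.016, -1.746, 2.587]
contact_force: [0.8, 0.3, -2.2]
grip_width: 0.0592
```

>>> send_rows(rows="0 -0.0008 -0.0019 0 0 0;0 0 0 0 0 0")

```text
clock: 35.0
tcp_pos: [0.6441, 0.1881, 0.1742]
orientation: [-0.016, -1.746, 2.587]
contact_force: [-0.3, 0.1, -1.9]
grip_width: 0.0594
```

>>> send_rows(rows="0 -0.0004 -0.001 0 0 0;0 0 0 0 0 0")

```text
clock: 35.2
tcp_pos: [0.6442, 0.1878, 0.1733]
orientation: [-0.016, -1.746, 2.587]
contact_force: [0.2, -0.2, -2.5]
grip_width: 0.0594
```

>>> send_rows(rows="0 0 0 0 0 0;0 0 0 0 0 0;0 0 0 0 0 0", grip=0.066, grip_force=20)

```text
clock: 35.5
tcp_pos: [0.6444, 0.188, 0.1738]
orientation: [-0.017, -1.747, 2.587]
contact_force: [0.5, 0.5, 0.2]
grip_width: 0.0662
```

>>> send_rows(rows="0 0 0 0 0 0;0 0 0 0 0 0;0 0 0 0 0 0", grip=0.078)

```text
clock: 35.8
tcp_pos: [0.6442, 0.1879, 0.1735]
orientation: [-0.016, -1.747, 2.587]
contact_force: [0.3, -1.5, 0.4]
grip_width: 0.0776
```

Run:
```python
from lc import *
d=snap('wrist','w25')
```

```text
{'clock': 35.8, 'tcp_pos': [0.6442, 0.1879, 0.1735], 'orientation': [-0.0164, -1.7468, 2.5874], 'contact_force': [0.2507, -1.517, 0.4451], 'grip_width': 0.0776, 'joints': [-0.1112, 0.7037, -0.6971, 1.4418, 0.7032, 1.4754, -2.5279]}
tool in lane [[-1.0, -0.002, 0.001], [-0.001, 0.001, -1.0], [0.002, -1.0, -0.001]] tcp lane [ 0.0014 -0.191  -0.0198]
```

View pics/w25.png

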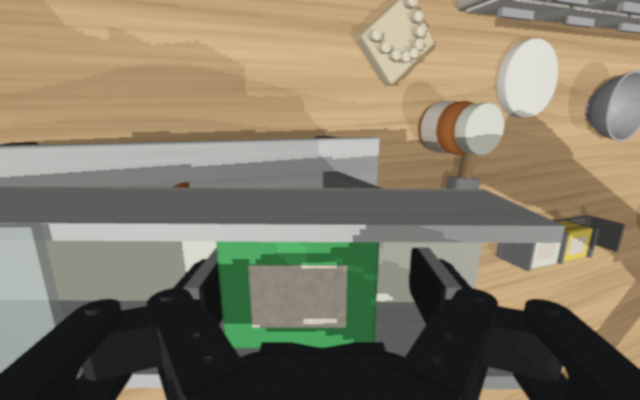

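The box lies in the lane, resting on the downhill finger. I'll lift away along the lane normal.

>>> send_rows(rows="0 0.0019 0.0046 0 0 0;0 0.0037 0.0093 0 0 0;0.0001 0.0056 0.0139 0 0 0;0.0002 0.0075 0.0185 0 0 0;0.0002 0.0094 0.0232 0 0 0;0.0002 0.0094 0.0232 0 0 0;0.0002 0.0094 0.0232 0 0 0;0 0 0 0 0 0")

```text
clock: 36.65
tcp_pos: [0.6455, 0.2383, 0.2944]
orientation: [-0.021, -1.756, 2.587]
contact_force: [1.0, 0.7, 0.8]
grip_width: 0.0778
```

Run:
```python
from lc import *
d=snap('wrist','w26'); snap('scene','s26'); crop('s26',300,180,450,340,4)
```

```text
{'clock': 36.65, 'tcp_pos': [0.6455, 0.2383, 0.2944], 'orientation': [-0.0215, -1.756, 2.5867], 'contact_force': [1.0164, 0.7488, 0.7883], 'grip_width': 0.0778, 'joints': [-0.1895, 0.651, -0.7186, 1.2428, 0.654, 1.6897, -2.4735]}
tool in lane [[-1.0, 0.004, 0.001], [-0.001, 0.006, -1.0], [-0.004, -1.0, -0.006]] tcp lane [ 0.0016 -0.1896  0.1112]
pics/s26_c300_180_4.png
```

View pics/w26.png

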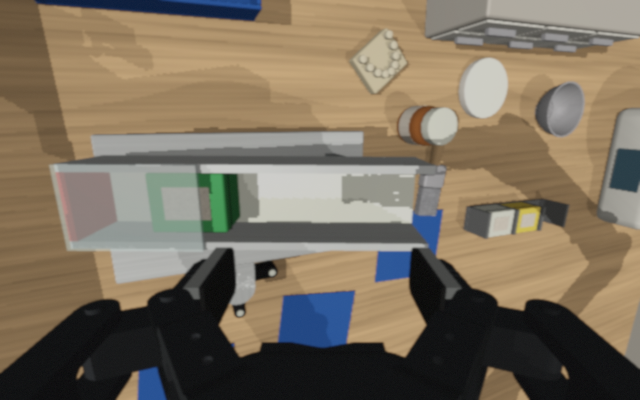

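View pics/s26_c300_180_4.png

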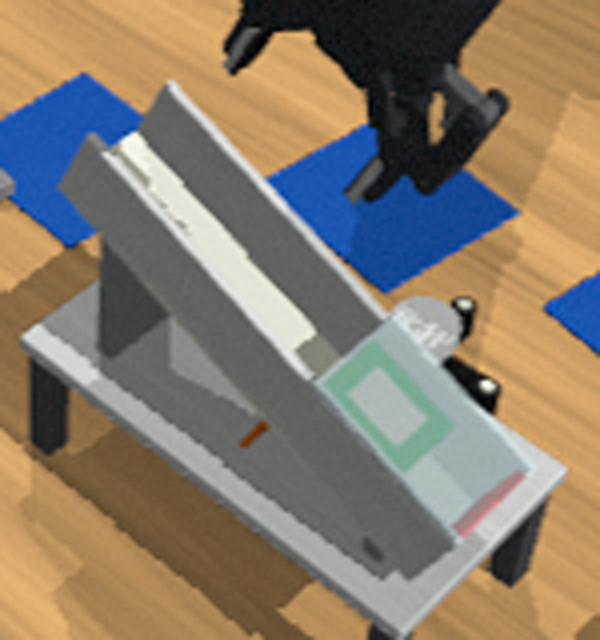

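The box is sliding under the cover. I'll retreat a little further and look again.

>>> send_rows(rows="0 0 0.03 0 0 0;-0.02 -0.02 0.03 0.06 0 0;-0.03 -0.04 0.03 0.08 0 0;-0.03 -0.04 0 0.08 0 0;-0.03 -0.04 0 0.08 0 0;-0.03 -0.04 0 0.08 0 0;0 -0.04 0 0 0 0;0 0 0 0 0 0;0 0 0 0 0 0")

```text
clock: 37.65
tcp_pos: [0.5095, 0.0195, 0.3746]
orientation: [-0.013, -2.198, 2.21]
contact_force: [-0.2, 1.3, 0.6]
grip_width: 0.0778
```

Run:
```python
from lc import *
snap('top','t27'); d=snap('scene','s27'); crop('s27',300,180,450,340,4); crop('t27',160,130,300,235,5)
for n,x in (('low end corner','z42'),):
  for p in [(24,-60,42),(-24,-60,42),(24,0,42),(-24,0,42)]: print(p,((proj(d,q.apply(np.array(p)/1000)+L)-[300,180])*4).round(0))
```

```text
{'clock': 37.65, 'tcp_pos': [0.5095, 0.0195, 0.3746], 'orientation': [-0.0128, -2.1979, 2.2096], 'contact_force': [-0.1918, 1.3309, 0.5552], 'grip_width': 0.0778, 'joints': [0.5742, 0.168, -0.8335, 1.6496, 0.1282, 1.3929, -1.871]}
tool in lane [[-1.0, -0.012, -0.001], [-0.003, 0.37, -0.929], [0.011, -0.929, -0.37]] tcp lane [-0.1295 -0.4253  0.1024]
pics/s27_c300_180_4.png
pics/t27_c160_130_5.png
(24, -60, 42) [366. 438.]
(-24, -60, 42) [423. 386.]
(24, 0, 42) [449. 530.]
(-24, 0, 42) [506. 475.]
```

View pics/s27_c300_180_4.png

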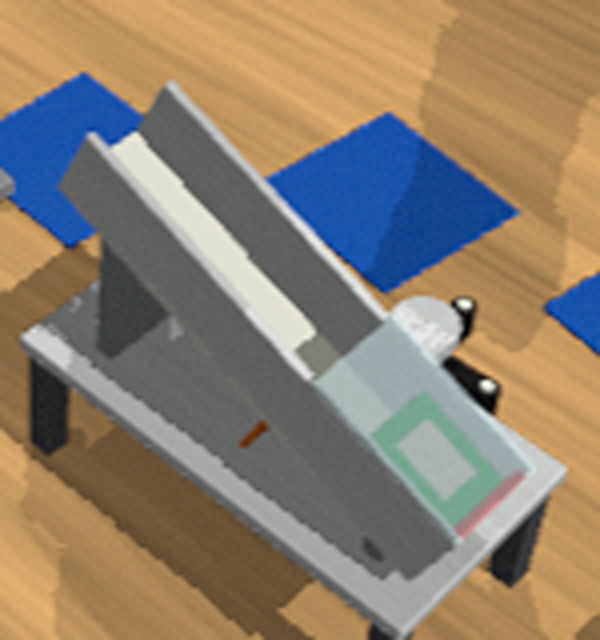

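View pics/t27.png

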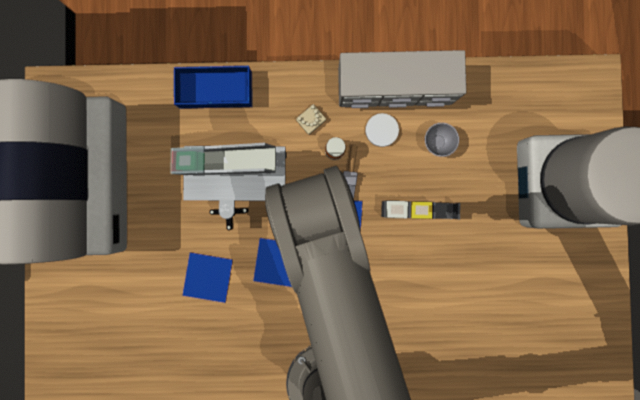

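The box rests against the red stop: its upper corners are at about (371,437) and (425,392) in the crop, against predicted (366,438) and (423,386). One settle check, then hand in.

>>> send_rows(rows="0 0 0 0 0 0;0 0 0 0 0 0;0 0 0 0 0 0;0 0 0 0 0 0")

```text
clock: 38.15
tcp_pos: [0.51, 0.0218, 0.375]
orientation: [-0.008, -2.202, 2.212]
contact_force: [-0.5, -0.2, 0.2]
grip_width: 0.078
```

Run:
```python
from h import *
d=snap('scene','s28'); a=cv2.imread('pics/s27.png').astype(int);b=cv2.imread('pics/s28.png').astype(int)
print('diff in lane region',np.abs(a-b)[240:330,360:440].max()); print(r.hand_in())
```

```text
diff in lane region 20
the job is handed in; nothing more can be done
None
```

The job is done and handed in at about 38 s. The knob is at its end stop with the gate out of the lane. The green box lies lengthwise, right side up, under the clear cover against the red stop.

**What I did**
- **Box to the mat:** I took the green box from the rack across its 48 mm and set it on the rightmost blue mat.
- **Knob:** I pushed it clockwise to the stop. I measured 2.30 rad from the pictures, and the push met about 28 N there.
- **Box to the lane:** I took the box by its two end faces, lowered it into the open upper part of the lane, released it and moved clear.

**What went wrong on the way**
- **Knob pass:** My first push at the knob went over its arms without touching, because the fingertips sit about 15 mm higher than the reported TCP. A lower pass worked.
- **First load:** The box pitched about 12° in a shallow grip, and 21° after it touched the front wall at about 11 N. I took it back to the mat and set it down flat. One brief press there reached about 36 N through the fingers. I then regripped it lower and at 60 N, and loaded it without touching the walls.
- **Joint limit:** While levelling the tilted box over the mat, joint 6 came to 0.1755 rad against its limit of 0.17. No reading I took showed it past the limit, but the readings are not continuous.

**Last checks**
- The box's corners match the predicted position at the stop to within about 1.5 pixels.
- Two pictures 0.5 s apart differed by at most 20 grey levels around the lane. I took that as settled but did not look into it.
- In the last top view the white and yellow boxes are still in their bays, and the other items I could see looked unmoved. The arm hid part of the mats and brush in that view.

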